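Scrub the sample cups after the microscope class

ROBOT

A 6-joint arm with a two-finger parallel gripper is mounted at the origin on the work surface. World frame = base frame: x ahead of the robot, y to its left, z up, the work surface at z = 0. Lengths are in m, angles in rad, forces in N, time in s.
With the tool pointing down it reaches from about 0.375 to 0.9 m from the base axis. Payload 3.1 kg.
Tool frame: the origin (TCP) lies midway between the tips of the shut fingers; the grasp point (between the pads) lies 19 mm behind it; z points along the fingers, x is the direction in which the jaws open and shut, and the axes are right-handed (so a half turn about z gives the same grasp; the last joint's range is limited). The gripper opens to 87 mm and grips with 3 to 60 N. Pads are 19 mm wide; open, the fingers measure 117 mm over their backs; the gripper's body (75 mm by 190 mm) begins 51 mm behind the grasp point.
Start: joints at [-1.361, 0.527, 1.433, -0, 1.181, -0.178], TCP at [0.237, -0.578, 0.223] pointing down, gripper open.
Joint ranges: [-3.08, 3.08], [-0.75, 2.2], [0.22, 2.44], [-1.43, 4.57], [0, 2.65], [-2.85, 2.85]. Speed limits (rad/s): [2.79, 2.79, 3.14, 3.14, 3.14, 3.14].

INTERFACE

Orientations are given as a unit quaternion [x, y, z, w].
In Python, from rig import * gives the robot as it stands.
- The arm moves only by the tool drive_tool, never from a script. Its argument "plan" is a list of rows, each an object with "offset": the shift along the tool's x, y, z in cm, a list of three; "delta_rot": the turn, a rotation vector about the tool's x, y, z in degrees, a list of three; "jaw": the finger opening in cm, from 0 to 8.7. In form: [{"offset": [dx, dy, dz], "delta_rot": [wx, wy, wz], "jaw": jaw}, ...]. A call has exactly 8 rows; each row is the pose to reach, as a shift and turn from the pose commanded when the call began, along the tool's axes at that moment; what a row does not reach only later rows make up. A row lasts 1/12 s, in which the tool goes at most 41.7 mm and 7.16 degrees, less where a joint would pass 70% of its speed; a pose out of reach is approached as far as the arm can. A call with a gripper value outside its range is refused whole. The fingers move at their own pace and stop on an object; "squeeze" is the grip in N (left out, the last holds). Time passes only in rows, so rows that repeat a pose let the fingers close, or fill a call up. It gives the time, the measured TCP pose, the force and the opening at its end, in the units of the state.
- get_obs(): the state, without advancing time (a new reading comes with each control period).
- camera(name): name is "scene" or "top" or "wrist"; returns the picture (420x560x3 uint8, red, green, blue); there is no depth.
- calibration(name): a dict with "K" (3x3 intrinsics, pixels), "distortion" ([k1, k2, p1, p2, k3] as OpenCV has them; the pictures are not rectified), "pose" (4x4, takes a point from camera to world coordinates); the wrist camera has in their place "tool_from_camera" (4x4, takes a point from camera to tool coordinates, whose origin is the TCP and whose axes are the tool frame's). Camera axes: x right, y down, z forward; pixel columns grow to the right and rows downward; lengths in m; the calibration is good to about 2 mm. A picture is of the moment at which its call begins: read the wrist's pose just before it. calibration takes no time and is no camera call.
- hand_in(): hands the job in, once; it reports no verdict.
The state is a dict: "time": time; "q": joint angles; "joint_velocities": joint speeds; "joint_torque": joint torques, N m; "position": TCP position; "tool_rot": TCP orientation; "ft_force": force on the tool from outside, world axes, zero at the start; "moment": the same for the moment, N m; "grip_width": finger opening in m.
Only numpy, scipy, OpenCV 4.12 (cv2) and the standard library are available. Lean on these libraries where they do the work, as an engineer would, in place of code of your own. Each camera call takes 0.05 s, during which the arm holds its last target.

TASK

Wash up the sample cups that are on the bench: take the long brush from its blue stand, dip its head to the bottom of the steel beaker, then scrub each cup inside with the brush, down to the bottom, up to the mouth and down to the bottom again, going from cleanest to dirtiest (green, then yellow, then red; one may be missing). Leave every cup standing upright, wholly on the grey drying mat, and the brush head-down in its stand again. Leave the oil bottle, the slide box and the petri dish where they are.

Things in the scene. Friction and masses are not known exactly. Their poses are not given: they have to be found in the camera images.
- brush: long bottle brush, standing upright with its head down in the blue stand: 230 mm long, round about its z axis. Origin at the centre of the flat foot of the bristle head (the lower tip); z runs up to the handle's end. Orange bristle head 30 mm diameter, z 0 to 66 mm (stiff); steel stem 8 mm diameter, z 66 to 130 mm; black round handle 20 mm diameter, z 130 to 230 mm. 90 g
- stand: fixed blue brush stand, a tube open at the top on a thin 90 mm square foot plate: outer diameter 50 mm, inner diameter 40 mm, 80 mm high, inner floor 6 mm above the bench. Origin at the centre of its underside, z up
- beaker: fixed steel beaker, open at the top: outer diameter 76 mm, inner diameter 70 mm, 60 mm high, inner floor 4 mm above the bench. Origin at the centre of its underside, z up
- mat: fixed flat grey ribbed drying mat, 130 mm along its x, 300 mm along its y, 4 mm thick. Origin at the centre of its underside, z up
- cup_green: Green plastic sample cup, open at the top, standing upright on the bench: outer diameter 52 mm at the foot and 58 mm at the rim, 80 mm high, wall 3 mm, floor 4 mm thick, 70 g. May be absent. Origin at the centre of its underside, z up through the mouth
- cup_yellow: Yellow plastic sample cup, open at the top, standing upright on the bench: outer diameter 52 mm at the foot and 58 mm at the rim, 80 mm high, wall 3 mm, floor 4 mm thick, 70 g. May be absent. Origin at the centre of its underside, z up through the mouth
- cup_red: Red plastic sample cup, open at the top, standing upright on the bench: outer diameter 52 mm at the foot and 58 mm at the rim, 80 mm high, wall 3 mm, floor 4 mm thick, 70 g. May be absent. Origin at the centre of its underside, z up through the mouth
- oil_bottle: bystander: amber bottle with black cap, 36 mm diameter, 80 mm high. Origin at the centre of its underside
- slide_box: bystander: black box 90 x 170 x 35 mm (x, y, z). Origin at the centre of its underside
- petri_dish: bystander: clear flat round dish, 94 mm diameter, 15 mm high. Origin at the centre of its underside

How it is judged:
On the way, in this order (a step that is already met when the one before it is completed fails the run):
1. the brush foot is dipped into the steel beaker, to within 25 mm of its underside (z of brush in the frame of beaker below 0.025 m and horizontal distance between brush and beaker below 0.035 m), for 0.1 s.
2. brush foot pushed down inside the green cup, to within 22 mm of its underside (z of brush in the frame of cup_green between 0 and 0.022 m and horizontal distance between brush and cup_green below 0.028 m and angle between cup_green's own z axis and vertical below 0.35 rad), for 0.1 s.
3. brush drawn up at the green cup's mouth, its foot more than 50 mm above the cup's underside and still over the opening (z of brush in the frame of cup_green above 0.05 m and horizontal distance between brush and cup_green below 0.028 m and angle between cup_green's own z axis and vertical below 0.35 rad), for 0.1 s.
4. brush pushed down inside the green cup a second time (all of step 2), for 0.1 s.
5. brush foot pushed down inside the yellow cup, to within 22 mm of its underside (z of brush in the frame of cup_yellow between 0 and 0.022 m and horizontal distance between brush and cup_yellow below 0.028 m and angle between cup_yellow's own z axis and vertical below 0.35 rad), for 0.1 s.
6. brush drawn up at the yellow cup's mouth, its foot more than 50 mm above the cup's underside and still over the opening (z of brush in the frame of cup_yellow above 0.05 m and horizontal distance between brush and cup_yellow below 0.028 m and angle between cup_yellow's own z axis and vertical below 0.35 rad), for 0.1 s.
7. brush pushed down inside the yellow cup a second time (all of step 5), for 0.1 s.
8. brush foot pushed down inside the red cup, to within 22 mm of its underside (z of brush in the frame of cup_red between 0 and 0.022 m and horizontal distance between brush and cup_red below 0.028 m and angle between cup_red's own z axis and vertical below 0.35 rad), for 0.1 s.
9. brush drawn up at the red cup's mouth, its foot more than 50 mm above the cup's underside and still over the opening (z of brush in the frame of cup_red above 0.05 m and horizontal distance between brush and cup_red below 0.028 m and angle between cup_red's own z axis and vertical below 0.35 rad), for 0.1 s.
10. brush pushed down inside the red cup a second time (all of step 8), for 0.1 s.
At the end, for the whole second after the job is handed in: Brush foot within 20 mm of the stand's axis and less than 20 mm above its underside, leaning less than 0.2 rad; every cup present upright (within 0.1 rad), its underside on the mat with its centre within 45 mm (mat x) and 130 mm (mat y) of the mat's centre; all at rest (horizontal distance between brush and stand below 0.02 m and z of brush in the frame of stand below 0.02 m and angle between brush's own z axis and vertical below 0.2 rad and linear speed of each of brush, cup_green, cup_yellow, cup_red below 0.02 m/s and x of cup_green in the frame of mat between -0.045 and 0.045 m and y of cup_green in the frame of mat between -0.13 and 0.13 m and z of each of cup_green, cup_yellow, cup_red in the frame of mat below 0.012 m and angle between each of cup_green, cup_yellow, cup_red's own z axis and vertical below 0.1 rad and x of cup_yellow in the frame of mat between -0.045 and 0.045 m and y of cup_yellow in the frame of mat between -0.13 and 0.13 m and x of cup_red in the frame of mat between -0.045 and 0.045 m and y of cup_red in the frame of mat between -0.13 and 0.13 m); the robot touches nothing.
It fails at once if the amber oil bottle is moved more than 25 mm (distance of oil_bottle from where it was at the start of the episode above 0.025 m).
It fails at once if the black slide box is moved more than 25 mm (distance of slide_box from where it was at the start of the episode above 0.025 m).
It fails at once if the petri dish is moved more than 25 mm (distance of petri_dish from where it was at the start of the episode above 0.025 m).
Of cup_green, cup_yellow, cup_red only 2 to 3 are there at a start; the rules pass over those that are not, and their reading is None.
At some moment in a run one of cup_green, cup_yellow, cup_red may be knocked a few centimetres aside while the robot is not near it.
It also fails if it takes over 210 s, if anything falls off the work surface, if the arm or the gripper's body presses on something with over 40 N, if the wrist force passes 120 N, or if a joint passes its speed limit or range.

## Working session

There is one attempt and no reset: what is moved stays moved. The work goes in short steps, Python scripts to look and compute and a tool call to move; the robot and the scene stay as the last step left them, time stands still between calls to the robot, and variables do not carry over. Pictures are saved under pics/ and viewed, and the job is handed in when it is done.

Besides the shell and the picture viewer there is one more tool, called after "Emit:" by a JSON object that holds its "name" and its "arguments". drive_tool: Moves the arm, as the interface text tells. Its arguments: {"type":"object","properties":{"plan":{"type":"array","items":{"type":"object","properties":{"offset":{"type":"array","items":{"type":"number"}},"delta_rot":{"type":"array","items":{"type":"number"}},"jaw":{"type":"number"}}}},"squeeze":{"type":"number"}},"required":["plan"]}

```bash
ls; mkdir -p pics
python3 - <<'E'
from rig import *
import cv2
print(get_obs())
for n in ["scene","top","wrist"]:
    cv2.imwrite(f"pics/{n}0.png",camera(n)[:,:,::-1]); print(n,calibration(n))
E
```

```text
pics
{'time': 0.0, 'q': array([-1.36050399e+00,  5.28451697e-01,  1.43391128e+00, -9.86245244e-06,
        1.18137905e+00, -1.78492803e-01]), 'joint_velocities': array([ 0.00049773, -0.00076461, -0.00020185,  0.00115647,  0.00193971,
       -0.00133576]), 'joint_torque': array([-7.75077369e-04, -4.40044820e+01, -1.76592654e+01,  6.32943562e-02,
        5.84096066e-02, -1.72167606e-04]), 'position': array([ 0.23678856, -0.57761584,  0.22157766]), 'tool_rot': array([ 8.30381352e-01, -5.57194450e-01, -7.75076976e-04, -7.44464932e-04]), 'ft_force': array([ 0.46379721, -0.70103494, -0.5195236 ]), 'moment': array([ 0.05647453, -0.00668064, -0.00425699]), 'grip_width': 0.08717942136475165}
scene {'K': array([[409.01760597,   0.        , 279.59064972],
       [  0.        , 409.01760597, 207.3808159 ],
       [  0.        ,   0.        ,   1.        ]]), 'distortion': array([0.00501848, 0.        , 0.        , 0.        , 0.        ]), 'pose': array([[-0.81496016,  0.46549757, -0.34518394,  0.96931476],
       [ 0.57951559,  0.65592731, -0.48365386,  0.41122918],
       [ 0.00127587, -0.5941
[... 615 characters left out ...]
    [ 0.00000000e+00,  0.00000000e+00,  0.00000000e+00,
         1.00000000e+00]])}
wrist {'K': array([[300.36079075,   0.        , 279.20099   ],
       [  0.        , 300.36079075, 210.47741295],
       [  0.        ,   0.        ,   1.        ]]), 'distortion': array([-0.02300773,  0.        ,  0.        ,  0.        ,  0.        ]), 'tool_from_camera': array([[ 9.99999738e-01,  6.98773134e-04,  1.86718160e-04,
        -4.46733597e-04],
       [-7.23288936e-04,  9.66397892e-01,  2.57049782e-01,
        -6.91420653e-02],
       [-8.24554635e-07, -2.57049850e-01,  9.66398145e-01,
        -1.62722489e-01],
       [ 0.00000000e+00,  0.00000000e+00,  0.00000000e+00,
         1.00000000e+00]])}
```

View pics/scene0.png

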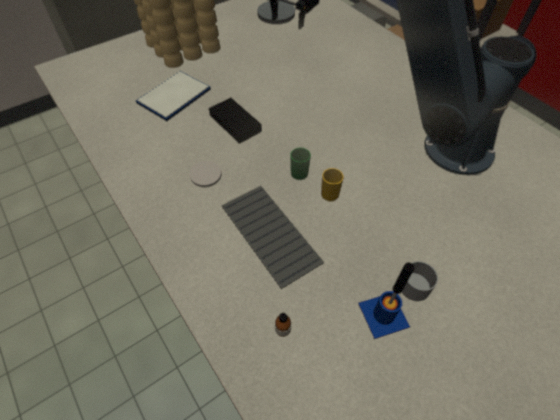

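View pics/top0.png

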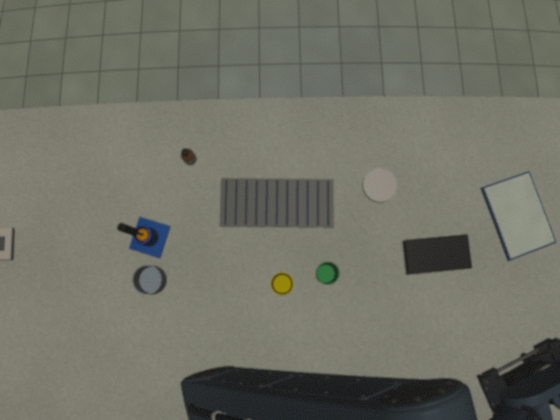

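View pics/wrist0.png

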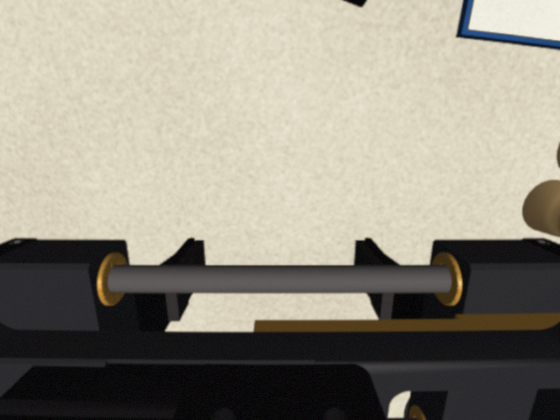

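Red seems absent: there is a green and a yellow cup, and the brush stands in the stand at the left of the top view (about 147,238) beside the beaker (150,280). Next I'll measure.

```bash
cat > h.py <<'E'
import numpy as np, cv2
from scipy.spatial.transform import Rotation as R
from rig import *
def ray(name,uv,T=None):
    c=calibration(name); K=c["K"]; D=c["distortion"]
    if name=="wrist": P=T@c["tool_from_camera"]
    else: P=c["pose"]
    p=cv2.undistortPoints(np.array([[uv]],float),K,D)[0,0]
    d=P[:3,:3]@np.array([p[0],p[1],1.]); return P[:3,3],d/np.linalg.norm(d)
def plane(name,uv,z,T=None):
    o,d=ray(name,uv,T); return o+d*(z-o[2])/d[2]
def tri(rays):
    A=np.zeros((3,3));b=np.zeros(3)
    for o,d in rays:
        M=np.eye(3)-np.outer(d,d);A+=M;b+=M@o
    p=np.linalg.solve(A,b)
    return p,[np.linalg.norm((np.eye(3)-np.outer(d,d))@(p-o))*1000 for o,d in rays]
def toolT(o=None):
    o=o or get_obs(); T=np.eye(4);T[:3,:3]=R.from_quat(o["tool_rot"]).as_matrix();T[:3,3]=o["position"];return T
def proj(name,p,T=None):
    c=calibration(name); P=c["pose"] if name!="wrist" else T@c["tool_from_camera"]
    W=np.linalg.inv(P); return cv2.projectPoints(np.array([p],float),cv2.Rodrigues(W[:3,:3])[0],W[:3,3],c["K"],c["distortion"])[0].ravel()
def save(n,im,box=None,s=1):
    if box: u0,v0,u1,v1=box; im=im[v0:v1,u0:u1]
    im=cv2.resize(im,None,fx=s,fy=s,interpolation=cv2.INTER_CUBIC); cv2.imwrite(f"pics/{n}.png",im[:,:,::-1])
def blobs(im,lo,hi,amin=30):
    m=cv2.inRange(cv2.cvtColor(im,cv2.COLOR_RGB2HSV),np.array(lo),np.array(hi))
    n,l,st,c=cv2.connectedComponentsWithStats(m)
    return m,[(tuple(st[i]),c[i].round(1)) for i in range(1,n) if st[i][4]>=amin]
E
python3 - <<'E'
from h import *
a=camera("top");b=camera("scene")
np.save("top.npy",a);np.save("scene.npy",b)
save("topL",a,(100,140,240,300),5)
save("topR",a,(250,220,400,320),5)
save("scL",b,(270,250,450,350),4)
save("scC",b,(180,130,360,220),4)
for n,im in(("top",a),("scene",b)):
    for col,lo,hi in(("g",(40,80,30),(90,255,255)),("y",(20,110,60),(35,255,255)),("r",(0,140,60),(8,255,255)),("blue",(105,120,30),(125,255,255)),("or",(8,150,120),(20,255,255))):
        print(n,col,[(tuple(int(x) for x in s),c) for s,c in blobs(im,lo,hi)[1]])
E
```

```text
top g [((316, 262, 23, 22, 362), array([326.8, 273. ]))]
top y [((140, 231, 7, 8, 33), array([142.9, 234.5])), ((271, 272, 23, 24, 417), array([281.6, 283.4]))]
top r []
top blue [((130, 218, 39, 39, 757), array([150.9, 237.7]))]
top or [((137, 229, 11, 11, 56), array([142.9, 234.6]))]
scene g [((291, 155, 18, 10, 52), array([298.5, 160.3])), ((292, 165, 15, 14, 112), array([298.5, 172.9]))]
scene y [((139, 0, 14, 13, 42), array([146.4,   6.5])), ((169, 0, 18, 18, 86), array([178.8,   8. ])), ((203, 5, 11, 14, 40), array([208.3,  12.8])), ((187, 6, 24, 30, 119), array([199.6,  20.6])), ((139, 11, 34, 31, 170), array([157.7,  24.2])), ((173, 14, 9, 17, 43), array([176.3,  21.6])), ((143, 26, 16, 17, 69), array([152. ,  33.9])), ((185, 32, 11, 11, 30), array([189.7,  37. ])), ((322, 168, 22, 33, 512), array([331. , 183.2]))]
scene r [((504, 0, 27, 30, 351), array([516.3,  12.8])), ((519, 0, 41, 111, 2363), array([545. ,  55.5]))]
scene blue [((359, 291, 50, 47, 1216), array([383. , 316.2]))]
scene or [((383, 297, 14, 12, 99), array([389.1, 303.1]))]
```

```bash
cd pics; python3 -c "
import cv2
for n in ['topL','topR','scL','scC']: print(cv2.imread(n+'.png').shape)"
```

```text
(800, 700, 3)
(500, 750, 3)
(400, 720, 3)
(360, 720, 3)
```

View pics/topL.png

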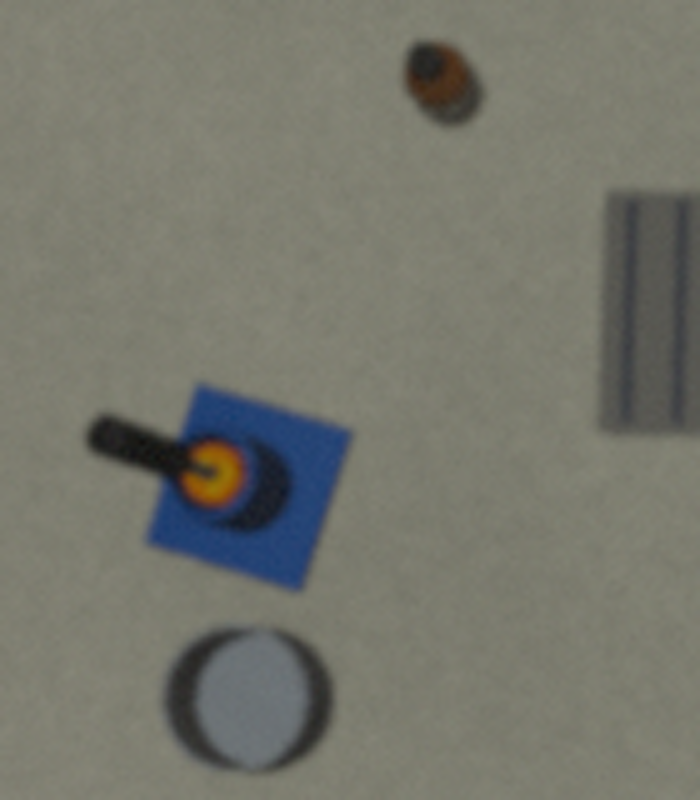

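View pics/topR.png

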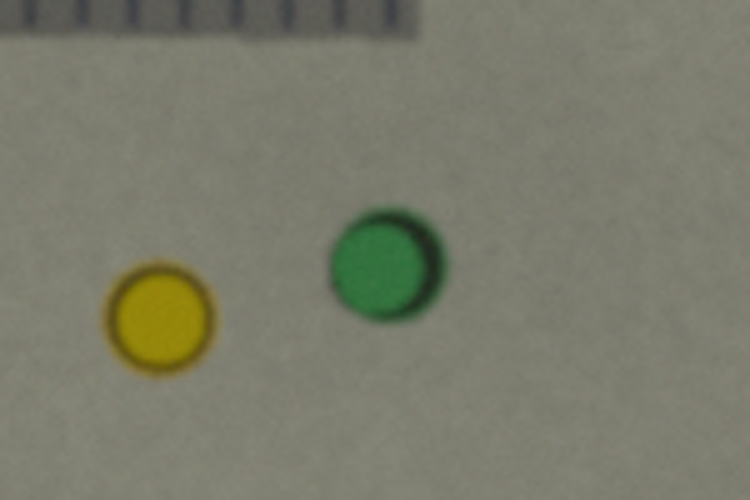

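View pics/scL.png

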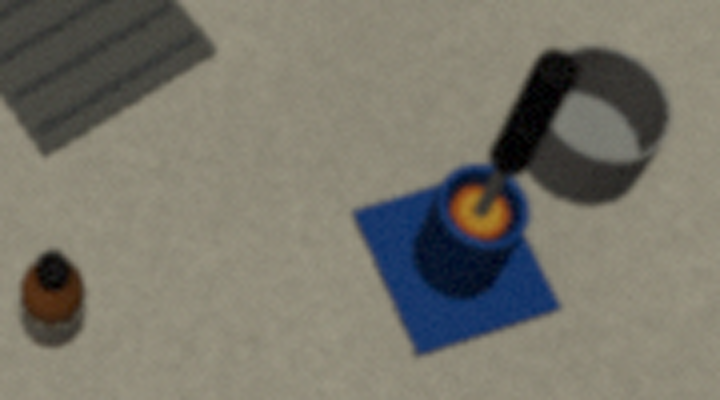

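View pics/scC.png

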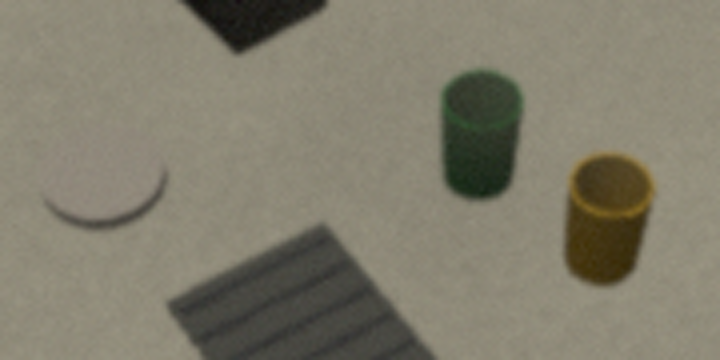

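Run:
```python
from h import *
np.set_printoptions(precision=4,suppress=True)
def cr(p,o,s): return (o[0]+(p[0]+.5)/s-.5,o[1]+(p[1]+.5)/s-.5)
tL=lambda x,y:cr((x,y),(100,140),5); tR=lambda x,y:cr((x,y),(250,220),5)
sL=lambda x,y:cr((x,y),(270,250),4); sC=lambda x,y:cr((x,y),(180,130),4)
for n,t,s,z in(("green",tR(388,266),sC(482,100),.08),("yellow",tR(160,318),sC(611,185),.08),("handle",tL(105,433),sL(562,65),.236),("beaker",tL(240,700),sL(600,105),.06),("oil",tL(427,60),sL(52,270),.08)):
    p,e=tri([ray("top",t),ray("scene",s)]); print(n,p,np.round(e,1),"top@z",plane("top",t,z)[:2],"scene@z",plane("scene",s,z)[:2])
print("stand plate",plane("top",tL(249.7,487.5),.003), "scene rim",plane("scene",sL(484,204),.08),"head top?",plane("top",tL(213,472),.072),plane("scene",sL(482,211),.072))
# mat from masks
for c in [(220.5,178.5),(333,178.5),(333,227.5),(220.5,227.5)]: print("mat",plane("top",c,.004))
for c in [(222,207),(261,187),(321.5,261),(283,286)]: print("mat s",plane("scene",c,.004))
print("petri",plane("top",(380,185),.015),"box",plane("top",(437,254),.035),"oil",plane("top",tL(427,60),.08))
```

```text
green [ 0.4586 -0.2059  0.0767] [0.1 0.1] top@z [ 0.4584 -0.2056] scene@z [ 0.4606 -0.2036]
yellow [ 0.4355 -0.0937  0.0766] [0.4 0.4] top@z [ 0.4358 -0.0941] scene@z [ 0.4374 -0.0914]
handle [0.5626 0.2549 0.2368] [1.4 1.4] top@z [0.5635 0.254 ] scene@z [0.5611 0.2558]
beaker [0.4497 0.244  0.05  ] [0.1 0.1] top@z [0.4496 0.2411] scene@z [0.4556 0.246 ]
oil [0.7728 0.147  0.0717] [0.5 0.5] top@z [0.7709 0.1449] scene@z [0.7744 0.15  ]
stand plate [0.5622 0.2532 0.003 ] scene rim [0.5628 0.2549 0.08  ] head top? [0.5633 0.2531 0.072 ] [0.5627 0.2557 0.072 ]
mat [0.7154 0.0637 0.004 ]
mat [ 0.7088 -0.2358  0.004 ]
mat [ 0.5778 -0.231   0.004 ]
mat [0.584  0.0639 0.004 ]
mat s [ 0.7092 -0.2262  0.004 ]
mat s [ 0.582  -0.2231  0.004 ]
mat s [0.5918 0.0639 0.004 ]
mat s [0.7105 0.0634 0.004 ]
petri [ 0.6866 -0.3587  0.015 ] box [ 0.4993 -0.4946  0.035 ] oil [0.7709 0.1449 0.08  ]
```

```bash
cat > go.py <<'E'
import sys
from h import *
# usage: go.py x y z yawdeg  -> offset (cm) and rot in tool axes from measured pose
o=get_obs();T=toolT(o);x,y,z,yaw=map(float,sys.argv[1:5])
c,s=np.cos(np.radians(yaw)),np.sin(np.radians(yaw))
Rt=np.array([[c,s,0],[s,-c,0],[0,0,-1.]])
d=T[:3,:3].T@(np.array([x,y,z])-T[:3,3])*100
r=np.degrees(R.from_matrix(T[:3,:3].T@Rt).as_rotvec())
print("t",round(o["time"],2),"off",d.round(2),"rot",r.round(1),"|d|",np.linalg.norm(d).round(1),"grip",round(o["grip_width"],4),"F",o["ft_force"].round(1),"q",o["q"].round(2))
E
python3 go.py 0.5625 0.254 0.29 0
```

```text
t 0.25 off [-64.65 -61.67  -6.72] rot [ -0.    0.  -67.7] |d| 89.6 grip 0.0871 F [ 0.  -0.1  0.1] q [-1.36  0.53  1.43 -0.    1.18 -0.18]
```

Emit:
{"name": "drive_tool", "arguments": {"plan": [{"offset": [-2,-2,-4],"delta_rot": [0,0,-7],"jaw": 5},{"offset": [-5,-4.7,-6.7],"delta_rot": [0,0,-14],"jaw": 5},{"offset": [-8,-7.6,-6.7],"delta_rot": [0,0,-21],"jaw": 5},{"offset": [-11,-10.5,-6.7],"delta_rot": [0,0,-28],"jaw": 5},{"offset": [-14,-13.3,-6.7],"delta_rot": [0,0,-35],"jaw": 5},{"offset": [-17,-16.2,-6.7],"delta_rot": [0,0,-42],"jaw": 5},{"offset": [-20,-19,-6.7],"delta_rot": [0,0,-49],"jaw": 5},{"offset": [-23,-22,-6.7],"delta_rot": [0,0,-56],"jaw": 5}]}}

```text
time: 0.92
position: [0.3492, -0.2905, 0.2897]
tool_rot: [0.995, -0.1, 0.0, 0.0]
ft_force: [1.8, 0.3, -0.5]
grip_width: 0.0514
```

```bash
python3 go.py 0.5625 0.254 0.29 0
```

```text
t 0.92 off [ 1.013e+01 -5.759e+01 -3.000e-02] rot [  0.   -0.  -11.4] |d| 58.5 grip 0.0514 F [ 1.8  0.3 -0.5] q [-0.94  0.21  1.75  0.    1.18 -0.74]
```

Emit:
{"name": "drive_tool", "arguments": {"plan": [{"offset": [0.5,-3.5,0],"delta_rot": [0,0,-5.7],"jaw": 6},{"offset": [1.2,-7,0],"delta_rot": [0,0,-11.4],"jaw": 6},{"offset": [1.9,-10.8,0],"delta_rot": [0,0,-11.4],"jaw": 6},{"offset": [2.6,-14.6,0],"delta_rot": [0,0,-11.4],"jaw": 6},{"offset": [3.3,-18.4,0],"delta_rot": [0,0,-11.4],"jaw": 6},{"offset": [4,-22.2,0],"delta_rot": [0,0,-11.4],"jaw": 6},{"offset": [4.7,-26,0],"delta_rot": [0,0,-11.4],"jaw": 6},{"offset": [5.4,-30,0],"delta_rot": [0,0,-11.4],"jaw": 6}]}}

```text
time: 1.58
position: [0.4632, -0.008, 0.2898]
tool_rot: [1.0, -0.003, 0.0, 0.0]
ft_force: [0.5, 0.1, 0.8]
grip_width: 0.06
```

```bash
python3 go.py 0.5625 0.180 0.29 0
```

```text
t 1.58 off [  9.82 -18.86  -0.03] rot [ 0.  -0.  -0.3] |d| 21.3 grip 0.06 F [0.5 0.1 0.8] q [-0.26  0.22  1.73 -0.    1.19 -0.25]
```

Emit:
{"name": "drive_tool", "arguments": {"plan": [{"offset": [1.5,-3,0],"delta_rot": [0,0,-0.3],"jaw": 6},{"offset": [3,-6,0],"delta_rot": [0,0,-0.3],"jaw": 6},{"offset": [4.8,-9.2,0],"delta_rot": [0,0,-0.3],"jaw": 6},{"offset": [6.6,-12.5,0],"delta_rot": [0,0,-0.3],"jaw": 6},{"offset": [8.3,-16,0],"delta_rot": [0,0,-0.3],"jaw": 6},{"offset": [9.8,-18.9,0],"delta_rot": [0,0,-0.3],"jaw": 6},{"offset": [9.8,-18.9,0],"delta_rot": [0,0,-0.3],"jaw": 6},{"offset": [9.8,-18.9,0],"delta_rot": [0,0,-0.3],"jaw": 6}]}}

```text
time: 2.25
position: [0.562, 0.1801, 0.289]
tool_rot: [1.0, 0.001, -0.0, 0.0]
ft_force: [-0.6, -0.2, -0.3]
grip_width: 0.0603
```

```bash
python3 - <<'E'
from h import *
T=toolT();im=camera("wrist");save("w1",im)
print(T[:3,3], proj("wrist",[.5625,.2545,.236],T), proj("wrist",[.451,.243,.06],T),proj("wrist",[.5625,.254,.08],T))
E
python3 go.py 0.5625 0.254 0.29 0
```

```text
[0.56200811 0.18006456 0.28897013] [281.80867061 124.30477341] [192.83595044 136.29016817] [280.73609969 127.32485058]
t 2.3 off [ 0.12 -7.51 -0.11] rot [0.  0.1 0.1] |d| 7.5 grip 0.06 F [-0.1  0.8 -0.4] q [ 0.12  0.41  1.44 -0.    1.29  0.12]
```

View pics/w1.png

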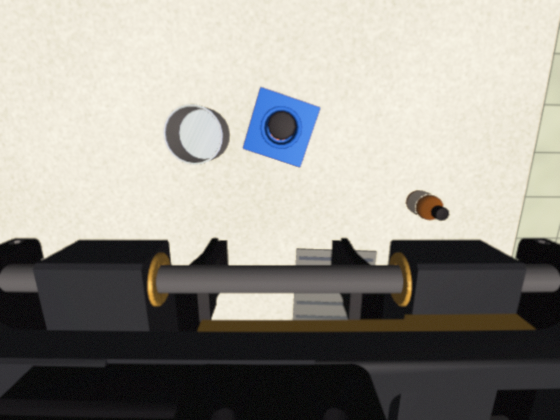

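The wrist view shows the handle end at (281,125), predicted (282,124), and the beaker rim centred near (194,135), so the two-view estimates hold.

Emit:
{"name": "drive_tool", "arguments": {"plan": [{"offset": [0.1,-2.5,0],"delta_rot": [0,0,0],"jaw": 6},{"offset": [0.1,-5,0],"delta_rot": [0,0,0],"jaw": 6},{"offset": [0.1,-7.5,0],"delta_rot": [0,0,0],"jaw": 6},{"offset": [0.1,-7.5,0],"delta_rot": [0,0,0],"jaw": 6},{"offset": [0.1,-7.5,2.5],"delta_rot": [0,0,0],"jaw": 6},{"offset": [0.1,-7.5,5.5],"delta_rot": [0,0,0],"jaw": 6},{"offset": [0.1,-7.5,8.5],"delta_rot": [0,0,0],"jaw": 6},{"offset": [0.1,-7.5,10.8],"delta_rot": [0,0,0],"jaw": 6}]}}

```text
time: 2.97
position: [0.5616, 0.2513, 0.1798]
tool_rot: [1.0, -0.001, -0.001, 0.001]
ft_force: [-0.5, -0.5, -0.0]
grip_width: 0.0599
```

Emit:
{"name": "drive_tool", "arguments": {"plan": [{"offset": [0,0,0],"delta_rot": [0,0,0],"jaw": 6},{"offset": [0,0,0],"delta_rot": [0,0,0],"jaw": 3},{"offset": [0,0,0],"delta_rot": [0,0,0],"jaw": 2},{"offset": [0,0,0],"delta_rot": [0,0,0],"jaw": 1},{"offset": [0,0,0],"delta_rot": [0,0,0],"jaw": 1},{"offset": [0,0,0],"delta_rot": [0,0,0],"jaw": 1},{"offset": [0,0,0],"delta_rot": [0,0,0],"jaw": 1},{"offset": [0,0,0],"delta_rot": [0,0,0],"jaw": 1}], "squeeze": 40}}

```text
time: 3.63
position: [0.5632, 0.2538, 0.1822]
tool_rot: [1.0, -0.0, 0.0, -0.0]
ft_force: [-0.9, -0.5, -0.1]
grip_width: 0.0211
```

```bash
python3 go.py 0.5625 0.254 0.181 0
```

```text
t 3.63 off [-0.07 -0.02  0.12] rot [-0.  -0.1 -0. ] |d| 0.1 grip 0.0211 F [-0.9 -0.5 -0.1] q [ 0.24  0.56  1.49 -0.    1.08  0.24]
```

Emit:
{"name": "drive_tool", "arguments": {"plan": [{"offset": [0,0,-2],"delta_rot": [0,0,0],"jaw": 1},{"offset": [0,0,-4.5],"delta_rot": [0,0,0],"jaw": 1},{"offset": [0,0,-7],"delta_rot": [0,0,0],"jaw": 1},{"offset": [0,0,-9.5],"delta_rot": [0,0,0],"jaw": 1},{"offset": [0,0,-11],"delta_rot": [0,0,0],"jaw": 1},{"offset": [0,0,-11.5],"delta_rot": [0,0,0],"jaw": 1},{"offset": [0,0,-11.5],"delta_rot": [0,0,0],"jaw": 1},{"offset": [0,0,-11.5],"delta_rot": [0,0,0],"jaw": 1}]}}

```text
time: 4.3
position: [0.5623, 0.2536, 0.2956]
tool_rot: [1.0, -0.0, -0.001, 0.0]
ft_force: [-0.4, 0.2, -1.5]
grip_width: 0.019
```

```bash
python3 - <<'E'
from h import *
a=camera("top");b=camera("scene")
save("top2",a,(80,180,240,300),5); save("sc2",b,(250,180,450,350),4)
E
python3 go.py 0.4515 0.2435 0.297 0
```

```text
t 4.4 off [-11.04   1.    -0.2 ] rot [ 0.1  0.2 -0. ] |d| 11.1 grip 0.0191 F [-0.7 -0.7 -0.8] q [ 0.24  0.45  1.36 -0.    1.33  0.24]
```

View pics/sc2.png

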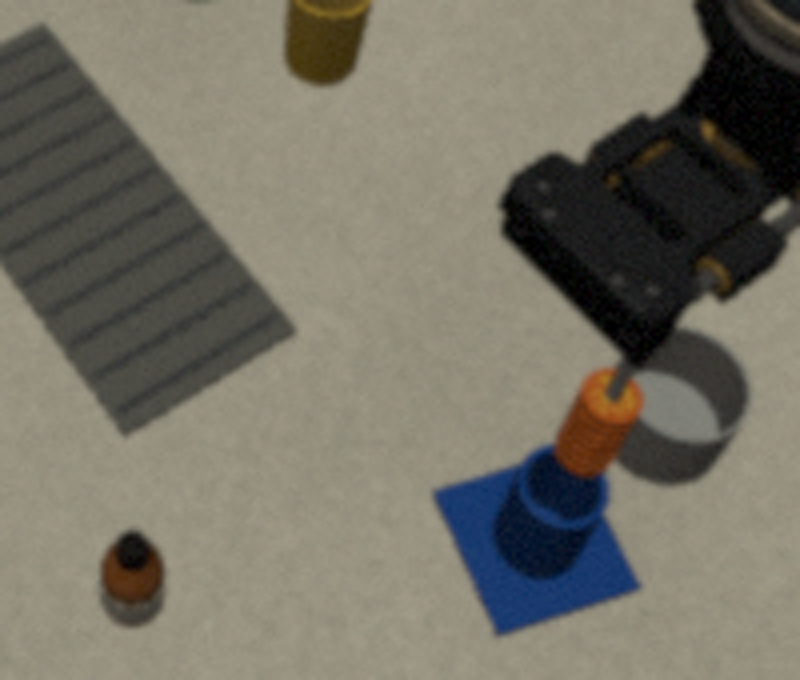

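View pics/top2.png

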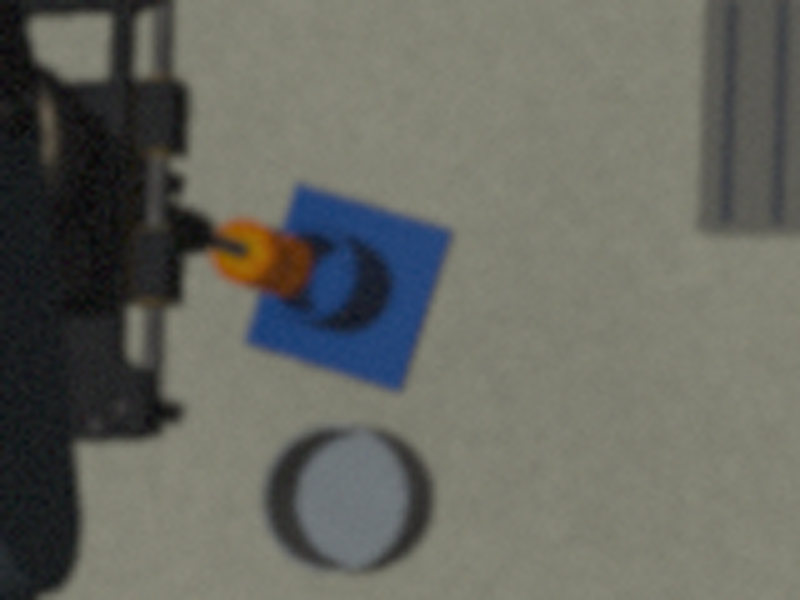

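Run:
```python
from h import *
cr=lambda p,o,s:(o[0]+(p[0]+.5)/s-.5,o[1]+(p[1]+.5)/s-.5)
t=cr((240,252),(80,180),5);s=cr((611,399),(250,180),4)
print(tri([ray("top",t),ray("scene",s)]))
f=proj("scene",[.5625,.2537,.120]);print((f-[250,180])*4, (proj("scene",[.5625,.2537,.186])-[250,180])*4)
```

```text
(array([0.56159221, 0.25552294, 0.18075581]), [np.float64(0.387624686388673), np.float64(0.3876246863885747)])
[578.16885868 448.81055632] [608.89629286 390.97486953]
```

Emit:
{"name": "drive_tool", "arguments": {"plan": [{"offset": [-2,0.2,-0.2],"delta_rot": [0,0,0],"jaw": 1},{"offset": [-5,0.5,-0.2],"delta_rot": [0,0,0],"jaw": 1},{"offset": [-8,0.7,-0.2],"delta_rot": [0,0,0],"jaw": 1},{"offset": [-10,1,-0.2],"delta_rot": [0,0,0],"jaw": 1},{"offset": [-11,1,-0.2],"delta_rot": [0,0,0],"jaw": 1},{"offset": [-11,1,1],"delta_rot": [0,0,0],"jaw": 1},{"offset": [-11,1,3.5],"delta_rot": [0,0,0],"jaw": 1},{"offset": [-11,1,5.5],"delta_rot": [0,0,0],"jaw": 1}]}}

```text
time: 5.07
position: [0.4535, 0.2439, 0.2406]
tool_rot: [1.0, -0.0, 0.001, -0.0]
ft_force: [0.6, -0.7, -1.2]
grip_width: 0.0189
```

```bash
python3 go.py 0.4515 0.2435 0.187 0
```

```text
t 5.07 off [-0.2   0.04  5.36] rot [-0.  -0.1 -0. ] |d| 5.4 grip 0.0189 F [ 0.6 -0.7 -1.2] q [ 0.28  0.36  1.69 -0.    1.1   0.28]
```

Emit:
{"name": "drive_tool", "arguments": {"plan": [{"offset": [-0.1,0,1.5],"delta_rot": [0,0,0],"jaw": 1},{"offset": [-0.1,0,3],"delta_rot": [0,0,0],"jaw": 1},{"offset": [-0.1,0,4.5],"delta_rot": [0,0,0],"jaw": 1},{"offset": [-0.1,0,5.2],"delta_rot": [0,0,0],"jaw": 1},{"offset": [-0.1,0,5.2],"delta_rot": [0,0,0],"jaw": 1},{"offset": [-0.1,0,5.2],"delta_rot": [0,0,0],"jaw": 1},{"offset": [-0.1,0,5.2],"delta_rot": [0,0,0],"jaw": 1},{"offset": [-0.1,0,5.2],"delta_rot": [0,0,0],"jaw": 1}]}}

```text
time: 5.73
position: [0.4528, 0.244, 0.1904]
tool_rot: [1.0, -0.0, 0.001, -0.0]
ft_force: [-0.2, -0.5, -0.8]
grip_width: 0.0193
```

Emit:
{"name": "drive_tool", "arguments": {"plan": [{"offset": [0,0,0.3],"delta_rot": [0,0,0],"jaw": 1},{"offset": [0,0,0.6],"delta_rot": [0,0,0],"jaw": 1},{"offset": [0,0,0.6],"delta_rot": [0,0,0],"jaw": 1},{"offset": [0,0,0.6],"delta_rot": [0,0,0],"jaw": 1},{"offset": [0,0,-2],"delta_rot": [0,0,0],"jaw": 1},{"offset": [0,0,-5],"delta_rot": [0,0,0],"jaw": 1},{"offset": [0,0,-8],"delta_rot": [0,0,0],"jaw": 1},{"offset": [0,0,-11.5],"delta_rot": [0,0,0],"jaw": 1}]}}

```text
time: 6.4
position: [0.451, 0.2434, 0.305]
tool_rot: [1.0, -0.0, -0.001, 0.0]
ft_force: [1.5, 0.1, -0.5]
grip_width: 0.0194
```

```bash
python3 - <<'E'
from h import *
a=camera("top");b=camera("scene")
save("top3",a); save("sc3",b)
for n,im in(("top",a),("scene",b)):
    for col,lo,hi in(("g",(40,80,30),(90,255,255)),("y",(20,110,60),(35,255,255))):
        print(n,col,[(tuple(int(x) for x in s),c) for s,c in blobs(im,lo,hi)[1]])
E
python3 go.py 0.459 -0.205 0.31 0
```

```text
top g [((316, 262, 23, 22, 369), array([326.9, 272.9]))]
top y [((270, 272, 24, 24, 416), array([281.6, 283.4]))]
scene g [((291, 157, 15, 8, 37), array([297.9, 160.4])), ((292, 166, 15, 13, 104), array([297.9, 172.9]))]
scene y [((138, 0, 19, 26, 125), array([147.4,  12.6])), ((194, 1, 16, 27, 104), array([201.8,  13.8])), ((157, 12, 13, 11, 42), array([162.6,  17. ])), ((171, 27, 14, 19, 49), array([178.1,  36. ])), ((194, 27, 20, 14, 60), array([203.1,  33.3])), ((152, 36, 12, 10, 34), array([157. ,  40.1])), ((322, 168, 22, 33, 513), array([331., 183.]))]
t 6.5 off [ 0.35 44.99 -0.11] rot [-0.2 -0.7 -0. ] |d| 45.0 grip 0.0197 F [ 0.1 -0.5  0. ] q [0.28 0.28 1.59 0.   1.26 0.28]
```

View pics/top3.png

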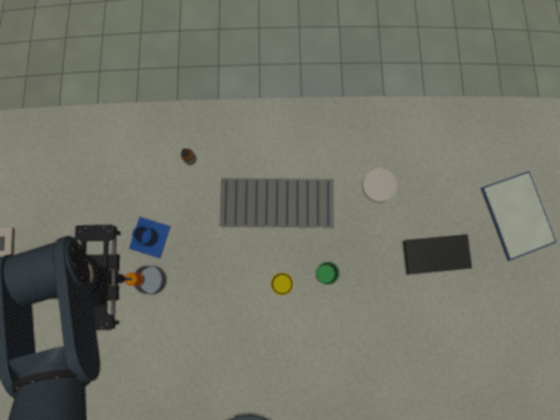

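View pics/sc3.png

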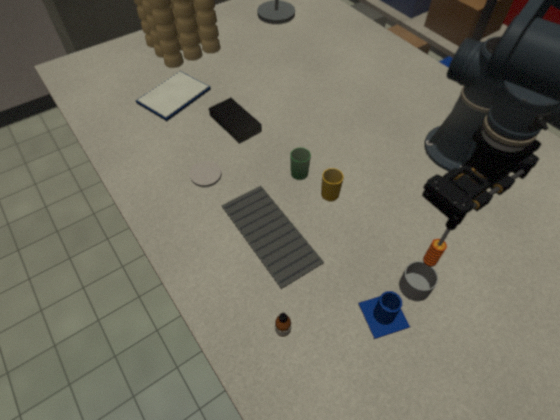

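The cups have not moved, no red cup is in sight and the dip is done. On to the green cup.

Emit:
{"name": "drive_tool", "arguments": {"plan": [{"offset": [0,2,0],"delta_rot": [0,0,0],"jaw": 1},{"offset": [0.1,5.5,0],"delta_rot": [0,0,0],"jaw": 1},{"offset": [0.1,9,0],"delta_rot": [0,0,0],"jaw": 1},{"offset": [0.1,12.5,0],"delta_rot": [0,0,0],"jaw": 1},{"offset": [0.1,16,0],"delta_rot": [0,0,0],"jaw": 1},{"offset": [0.2,19.5,0],"delta_rot": [0,0,0],"jaw": 1},{"offset": [0.2,23,0],"delta_rot": [0,0,0],"jaw": 1},{"offset": [0.3,26,0],"delta_rot": [0,0,0],"jaw": 1}]}}

```text
time: 7.17
position: [0.454, -0.0182, 0.304]
tool_rot: [1.0, -0.0, -0.0, 0.0]
ft_force: [-0.2, -0.3, -0.9]
grip_width: 0.0189
```

Emit:
{"name": "drive_tool", "arguments": {"plan": [{"offset": [0,3,0],"delta_rot": [0,0,0],"jaw": 1},{"offset": [0.1,6.5,0],"delta_rot": [0,0,0],"jaw": 1},{"offset": [0.2,10,0],"delta_rot": [0,0,0],"jaw": 1},{"offset": [0.3,13.5,0],"delta_rot": [0,0,0],"jaw": 1},{"offset": [0.3,16.5,0],"delta_rot": [0,0,0],"jaw": 1},{"offset": [0.3,19,0],"delta_rot": [0,0,0],"jaw": 1},{"offset": [0.3,19,0],"delta_rot": [0,0,0],"jaw": 1},{"offset": [0.3,19,0],"delta_rot": [0,0,0],"jaw": 1}]}}

```text
time: 7.83
position: [0.4573, -0.2072, 0.3036]
tool_rot: [1.0, -0.002, -0.001, -0.001]
ft_force: [-0.1, 0.2, -0.5]
grip_width: 0.0191
```

```bash
python3 - <<'E'
from h import *
a=camera("top");b=camera("scene")
save("top4",a,(240,210,380,330),5); save("sc4",b,(240,120,400,240),5)
E
python3 go.py 0.459 -0.2052 0.31 0
```

```text
t 7.93 off [ 0.18 -0.01 -0.61] rot [-0.1  0.1 -0. ] |d| 0.6 grip 0.0191 F [-0.2  0.  -1. ] q [-0.65  0.26  1.63  0.    1.25 -0.65]
```

View pics/top4.png

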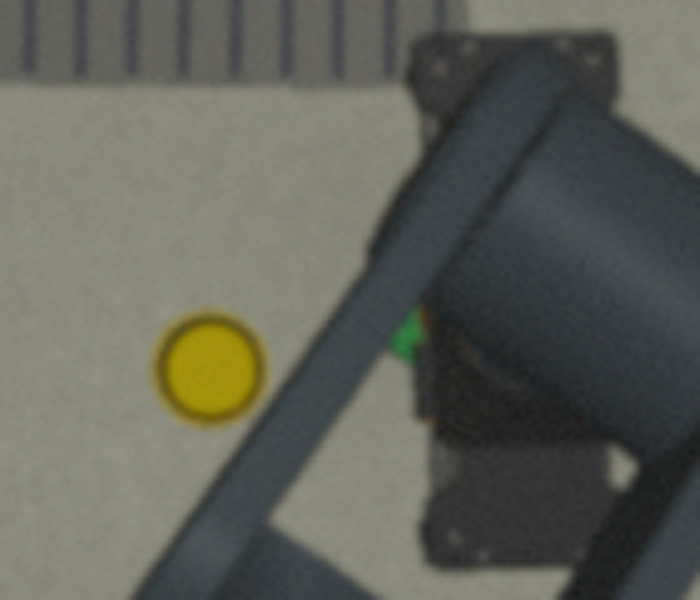

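View pics/sc4.png

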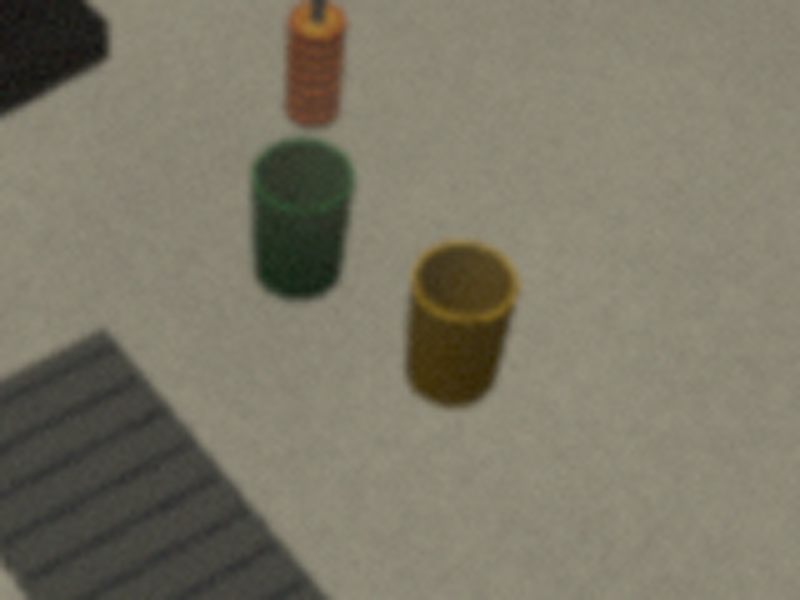

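Run:
```python
from h import *
for z in (.129,.195,.08,.0): print(z,(proj("scene",[.459,-.2055,z])-[240,120])*5)
```

```text
0.129 [304.61629283 106.26887917]
0.195 [310.1863775   13.05781405]
0.08 [300.81772053 169.85248433]
0.0 [295.15189506 264.7180058 ]
```

Emit:
{"name": "drive_tool", "arguments": {"plan": [{"offset": [0.2,0.1,1],"delta_rot": [0,0,0],"jaw": 1},{"offset": [0.3,0.1,2.5],"delta_rot": [0,0,0],"jaw": 1},{"offset": [0.3,0.1,4],"delta_rot": [0,0,0],"jaw": 1},{"offset": [0.3,0.1,5.5],"delta_rot": [0,0,0],"jaw": 1},{"offset": [0.3,0.1,7],"delta_rot": [0,0,0],"jaw": 1},{"offset": [0.3,0.1,8],"delta_rot": [0,0,0],"jaw": 1},{"offset": [0.3,0.1,8],"delta_rot": [0,0,0],"jaw": 1},{"offset": [0.3,0.1,8],"delta_rot": [0,0,0],"jaw": 1}]}}

```text
time: 8.6
position: [0.4605, -0.2059, 0.2238]
tool_rot: [1.0, 0.001, -0.001, -0.001]
ft_force: [1.1, 0.4, -1.7]
grip_width: 0.0191
```

```bash
python3 - <<'E'
from h import *
b=camera("scene")
save("sc5",b,(240,100,360,210),6)
E
python3 go.py 0.4603 -0.206 0.188 0
```

```text
t 8.65 off [-0.08 -0.05  3.66] rot [-0.  -0.   0.1] |d| 3.7 grip 0.0194 F [ 0.2  0.2 -1.2] q [-0.64  0.36  1.73  0.    1.05 -0.64]
```

View pics/sc5.png

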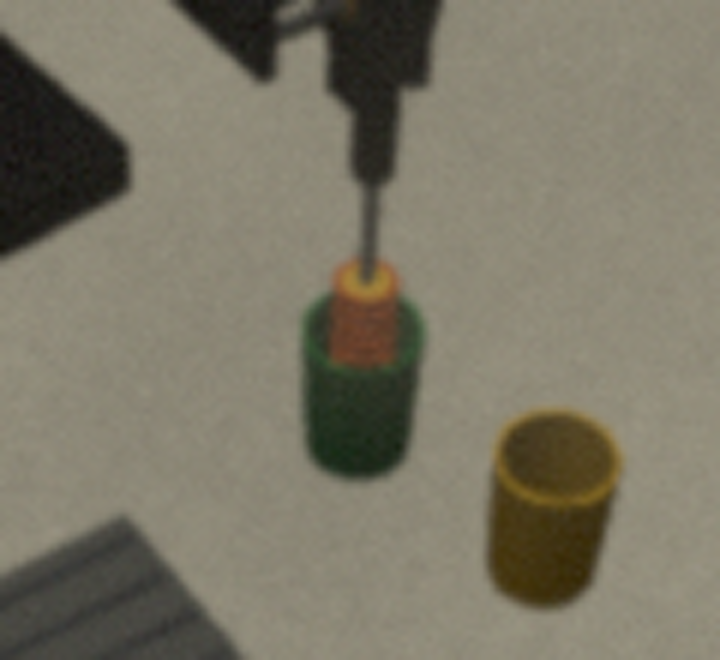

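Emit:
{"name": "drive_tool", "arguments": {"plan": [{"offset": [0,0,1.5],"delta_rot": [0,0,0],"jaw": 1},{"offset": [0,0,3],"delta_rot": [0,0,0],"jaw": 1},{"offset": [0,0,3.7],"delta_rot": [0,0,0],"jaw": 1},{"offset": [0,0,3.7],"delta_rot": [0,0,0],"jaw": 1},{"offset": [0,0,3.7],"delta_rot": [0,0,0],"jaw": 1},{"offset": [0,0,3.7],"delta_rot": [0,0,0],"jaw": 1},{"offset": [0,0,3.7],"delta_rot": [0,0,0],"jaw": 1},{"offset": [0,0,3.7],"delta_rot": [0,0,0],"jaw": 1}]}}

```text
time: 9.32
position: [0.4612, -0.2076, 0.1883]
tool_rot: [1.0, -0.0, 0.001, 0.0]
ft_force: [0.5, 0.2, -0.5]
grip_width: 0.0191
```

Emit:
{"name": "drive_tool", "arguments": {"plan": [{"offset": [0,0,-1.5],"delta_rot": [0,0,0],"jaw": 1},{"offset": [0,0,-3],"delta_rot": [0,0,0],"jaw": 1},{"offset": [0,0,-4.5],"delta_rot": [0,0,0],"jaw": 1},{"offset": [0,0,-6],"delta_rot": [0,0,0],"jaw": 1},{"offset": [0,0,-6],"delta_rot": [0,0,0],"jaw": 1},{"offset": [0,0,-6],"delta_rot": [0,0,0],"jaw": 1},{"offset": [0,0,-6],"delta_rot": [0,0,0],"jaw": 1},{"offset": [0,0,-6],"delta_rot": [0,0,0],"jaw": 1}]}}

```text
time: 9.98
position: [0.4601, -0.2068, 0.2466]
tool_rot: [1.0, -0.0, -0.001, -0.001]
ft_force: [-0.5, 0.2, -1.6]
grip_width: 0.0191
```

```bash
python3 - <<'E'
from h import *
b=camera("scene")
save("sc6",b,(240,100,360,210),6)
E
python3 go.py 0.4603 -0.206 0.188 0
```

```text
t 10.03 off [ 0.03 -0.07  5.85] rot [-0.1  0.1 -0. ] |d| 5.9 grip 0.0198 F [ 0.2 -0.4  0. ] q [-0.64  0.34  1.7  -0.    1.11 -0.64]
```

View pics/sc6.png

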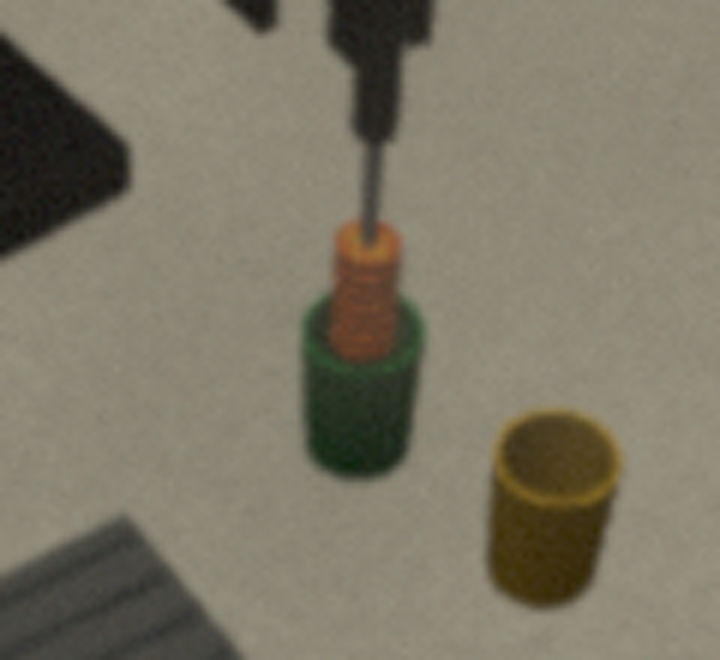

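Emit:
{"name": "drive_tool", "arguments": {"plan": [{"offset": [0,0,2],"delta_rot": [0,0,0],"jaw": 1},{"offset": [0,0,4],"delta_rot": [0,0,0],"jaw": 1},{"offset": [0,0,5.5],"delta_rot": [0,0,0],"jaw": 1},{"offset": [0,0,6],"delta_rot": [0,0,0],"jaw": 1},{"offset": [0,0,6],"delta_rot": [0,0,0],"jaw": 1},{"offset": [0,0,6],"delta_rot": [0,0,0],"jaw": 1},{"offset": [0,0,6],"delta_rot": [0,0,0],"jaw": 1},{"offset": [0,0,6],"delta_rot": [0,0,0],"jaw": 1}]}}

```text
time: 10.7
position: [0.4614, -0.2077, 0.1884]
tool_rot: [1.0, -0.0, 0.001, 0.001]
ft_force: [0.8, -0.3, -0.3]
grip_width: 0.0191
```

Emit:
{"name": "drive_tool", "arguments": {"plan": [{"offset": [0,0,-1.5],"delta_rot": [0,0,0],"jaw": 1},{"offset": [0,0,-3.5],"delta_rot": [0,0,0],"jaw": 1},{"offset": [0,0,-5.5],"delta_rot": [0,0,0],"jaw": 1},{"offset": [0,0,-7.5],"delta_rot": [0,0,0],"jaw": 1},{"offset": [0,0,-9.5],"delta_rot": [0,0,0],"jaw": 1},{"offset": [0,0,-11.7],"delta_rot": [0,0,0],"jaw": 1},{"offset": [0,0,-11.7],"delta_rot": [0,0,0],"jaw": 1},{"offset": [0,0,-11.7],"delta_rot": [0,0,0],"jaw": 1}]}}

```text
time: 11.37
position: [0.4615, -0.2077, 0.3062]
tool_rot: [1.0, -0.0, 0.002, 0.001]
ft_force: [0.3, -0.1, -2.0]
grip_width: 0.0192
```

```bash
python3 - <<'E'
from h import *
T=toolT()
a=camera("top");b=camera("scene");
save("sc7",b,(180,100,380,250),4)
for n,im in(("top",a),("scene",b)):
    for col,lo,hi in(("g",(40,80,30),(90,255,255)),("y",(20,110,60),(35,255,255))):
        print(n,col,[(tuple(int(x) for x in s),c) for s,c in blobs(im,lo,hi)[1]])
E
python3 go.py 0.4365 -0.0935 0.306 0
```

```text
top g [((317, 269, 9, 14, 74), array([321.2, 275.3]))]
top y [((271, 272, 23, 24, 426), array([281.8, 283.5]))]
scene g [((291, 157, 17, 22, 155), array([297.6, 170. ]))]
scene y [((150, 8, 20, 12, 69), array([160.2,  13.2])), ((198, 13, 15, 18, 69), array([206.1,  23.6])), ((142, 16, 9, 9, 34), array([146.4,  20.4])), ((150, 18, 25, 29, 138), array([161. ,  31.6])), ((322, 168, 22, 33, 492), array([330.9, 182.6]))]
t 11.47 off [ -2.37 -11.33  -0.2 ] rot [-0.   0.1 -0. ] |d| 11.6 grip 0.0191 F [-0.1 -0.1  0.4] q [-0.64  0.27  1.62 -0.    1.25 -0.64]
```

View pics/sc7.png

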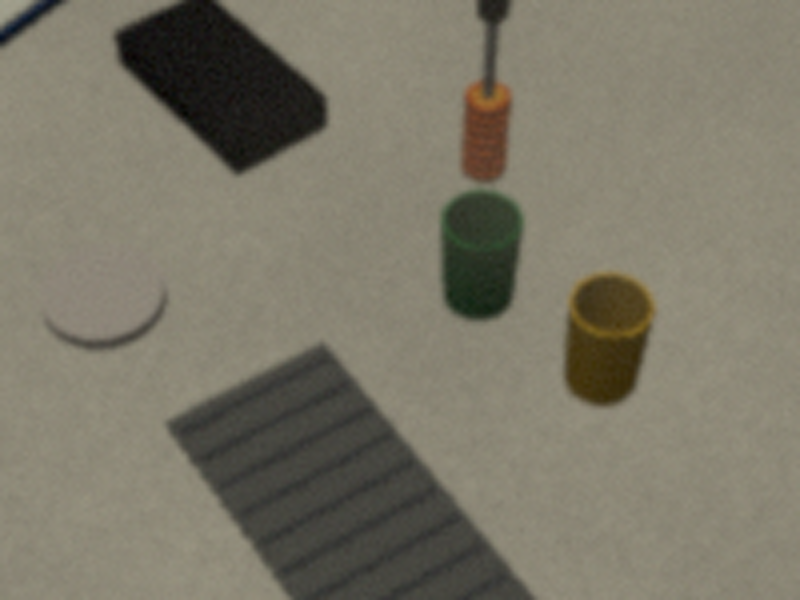

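Emit:
{"name": "drive_tool", "arguments": {"plan": [{"offset": [-0.4,-2,0],"delta_rot": [0,0,0],"jaw": 1},{"offset": [-1,-5,0],"delta_rot": [0,0,0],"jaw": 1},{"offset": [-1.7,-8,0],"delta_rot": [0,0,0],"jaw": 1},{"offset": [-2.1,-10,0],"delta_rot": [0,0,0],"jaw": 1},{"offset": [-2.3,-11.2,0],"delta_rot": [0,0,0],"jaw": 1},{"offset": [-2.3,-11.2,0],"delta_rot": [0,0,0],"jaw": 1},{"offset": [-2.3,-11.2,1],"delta_rot": [0,0,0],"jaw": 1},{"offset": [-2.3,-11.2,2.5],"delta_rot": [0,0,0],"jaw": 1}]}}

```text
time: 12.13
position: [0.4395, -0.0967, 0.2801]
tool_rot: [1.0, 0.0, 0.002, 0.001]
ft_force: [-0.6, -0.5, -2.2]
grip_width: 0.0196
```

```bash
python3 - <<'E'
from h import *
b=camera("scene");
save("sc8",b,(260,110,380,220),6)
E
python3 go.py 0.4370 -0.0945 0.224 0
```

```text
t 12.18 off [-0.   -0.13  5.27] rot [-0.   0.2 -0. ] |d| 5.3 grip 0.0194 F [-1.5  0.1 -2.5] q [-0.47  0.22  1.78 -0.    1.15 -0.46]
```

View pics/sc8.png

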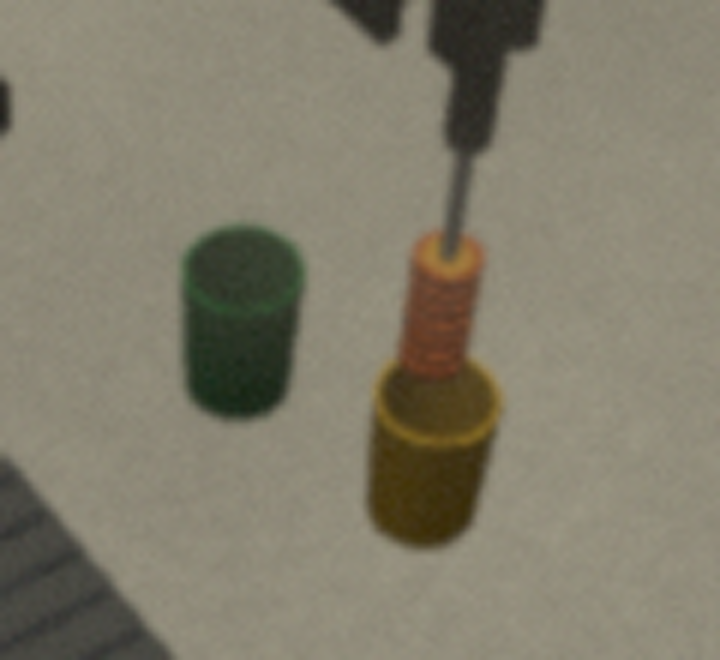

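Emit:
{"name": "drive_tool", "arguments": {"plan": [{"offset": [-0.1,-0.2,1],"delta_rot": [0,0,0],"jaw": 1},{"offset": [-0.1,-0.2,2.5],"delta_rot": [0,0,0],"jaw": 1},{"offset": [-0.1,-0.2,4],"delta_rot": [0,0,0],"jaw": 1},{"offset": [-0.1,-0.2,5.5],"delta_rot": [0,0,0],"jaw": 1},{"offset": [-0.1,-0.2,7],"delta_rot": [0,0,0],"jaw": 1},{"offset": [-0.1,-0.2,8.5],"delta_rot": [0,0,0],"jaw": 1},{"offset": [-0.1,-0.2,8.8],"delta_rot": [0,0,0],"jaw": 1},{"offset": [-0.1,-0.2,8.8],"delta_rot": [0,0,0],"jaw": 1}]}}

```text
time: 12.85
position: [0.4365, -0.0938, 0.1906]
tool_rot: [1.0, -0.001, -0.001, -0.0]
ft_force: [-0.1, 0.4, -1.3]
grip_width: 0.0195
```

```bash
python3 - <<'E'
from h import *
b=camera("scene");
save("sc9",b,(260,110,380,220),6)
E
python3 go.py 0.4370 -0.0945 0.188 0
```

```text
t 12.9 off [-0.01  0.05  0.34] rot [-0.   0.  -0.1] |d| 0.3 grip 0.0192 F [-0.4  0.1 -1.2] q [-0.46  0.34  1.9  -0.    0.91 -0.46]
```

View pics/sc9.png

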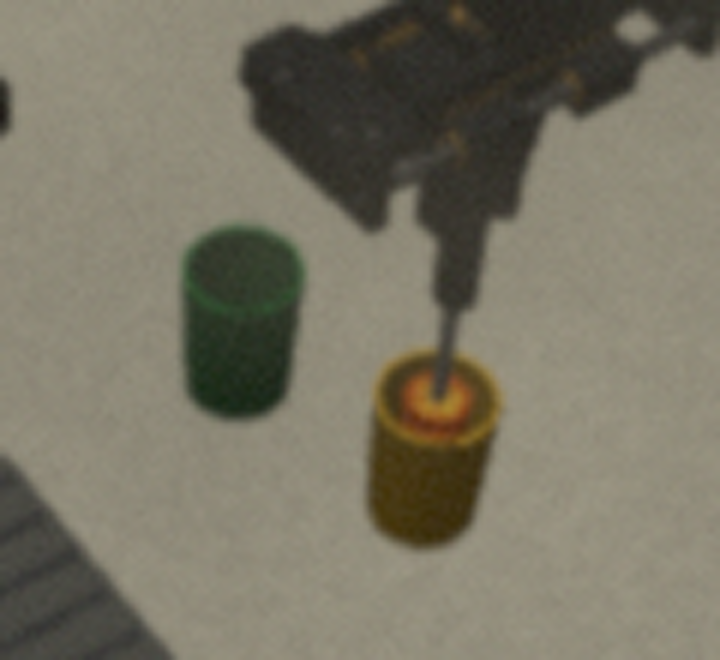

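Emit:
{"name": "drive_tool", "arguments": {"plan": [{"offset": [0,0,0.4],"delta_rot": [0,0,0],"jaw": 1},{"offset": [0,0,0.4],"delta_rot": [0,0,0],"jaw": 1},{"offset": [0,0,0.4],"delta_rot": [0,0,0],"jaw": 1},{"offset": [0,0,0.4],"delta_rot": [0,0,0],"jaw": 1},{"offset": [0,0,-1],"delta_rot": [0,0,0],"jaw": 1},{"offset": [0,0,-2.5],"delta_rot": [0,0,0],"jaw": 1},{"offset": [0,0,-4],"delta_rot": [0,0,0],"jaw": 1},{"offset": [0,0,-5.4],"delta_rot": [0,0,0],"jaw": 1}]}}

```text
time: 13.57
position: [0.4369, -0.0932, 0.2466]
tool_rot: [1.0, -0.0, 0.0, 0.0]
ft_force: [-0.2, 0.2, -1.8]
grip_width: 0.0191
```

Emit:
{"name": "drive_tool", "arguments": {"plan": [{"offset": [0,0,0],"delta_rot": [0,0,0],"jaw": 1},{"offset": [0,0,0],"delta_rot": [0,0,0],"jaw": 1},{"offset": [0,0,0],"delta_rot": [0,0,0],"jaw": 1},{"offset": [0,0,0],"delta_rot": [0,0,0],"jaw": 1},{"offset": [0,0,1],"delta_rot": [0,0,0],"jaw": 1},{"offset": [0,0,2.5],"delta_rot": [0,0,0],"jaw": 1},{"offset": [0,0,4],"delta_rot": [0,0,0],"jaw": 1},{"offset": [0,0,5.6],"delta_rot": [0,0,0],"jaw": 1}]}}

```text
time: 14.23
position: [0.4365, -0.0931, 0.1884]
tool_rot: [1.0, -0.0, -0.0, -0.0]
ft_force: [-0.3, -0.9, -0.6]
grip_width: 0.0194
```

Emit:
{"name": "drive_tool", "arguments": {"plan": [{"offset": [0,0,0],"delta_rot": [0,0,0],"jaw": 1},{"offset": [0,0,0],"delta_rot": [0,0,0],"jaw": 1},{"offset": [0,0,0],"delta_rot": [0,0,0],"jaw": 1},{"offset": [0,0,0],"delta_rot": [0,0,0],"jaw": 1},{"offset": [0,0,0],"delta_rot": [0,0,0],"jaw": 1},{"offset": [0,0,0],"delta_rot": [0,0,0],"jaw": 1},{"offset": [0,0,0],"delta_rot": [0,0,0],"jaw": 1},{"offset": [0,0,0],"delta_rot": [0,0,0],"jaw": 1}]}}

```text
time: 14.9
position: [0.437, -0.0933, 0.1899]
tool_rot: [1.0, -0.0, 0.0, 0.0]
ft_force: [-0.5, 0.6, -1.4]
grip_width: 0.019
```

Emit:
{"name": "drive_tool", "arguments": {"plan": [{"offset": [0,0,-1.5],"delta_rot": [0,0,0],"jaw": 1},{"offset": [0,0,-3.5],"delta_rot": [0,0,0],"jaw": 1},{"offset": [0,0,-5.5],"delta_rot": [0,0,0],"jaw": 1},{"offset": [0,0,-7.5],"delta_rot": [0,0,0],"jaw": 1},{"offset": [0,0,-9.5],"delta_rot": [0,0,0],"jaw": 1},{"offset": [0,0,-11.7],"delta_rot": [0,0,0],"jaw": 1},{"offset": [0,0,-11.7],"delta_rot": [0,0,0],"jaw": 1},{"offset": [0,0,-11.7],"delta_rot": [0,0,0],"jaw": 1}]}}

```text
time: 15.57
position: [0.4373, -0.0935, 0.3074]
tool_rot: [1.0, -0.0, 0.001, 0.001]
ft_force: [-1.0, 0.4, -1.3]
grip_width: 0.0194
```

```bash
python3 - <<'E'
from h import *
T=toolT();print(T[:3,3])
b=camera("scene");
save("sc10",b,(260,110,380,220),6)
p=T[:3,3]
for z in (-.176,-.11): print((proj("scene",p+[0,0,z])-[260,110])*6)
E
python3 go.py 0.5625 0.2540 0.306 0
```

```text
[ 0.43732219 -0.09345686  0.30739762]
[443.85191608 313.57169334]
[461.39348735 202.9875088 ]
t 15.62 off [ 1.259e+01 -3.471e+01  2.000e-02] rot [-0.  0. -0.] |d| 36.9 grip 0.0193 F [ 0.4  0.3 -1.9] q [-0.46  0.18  1.74  0.    1.22 -0.46]
```

View pics/sc10.png

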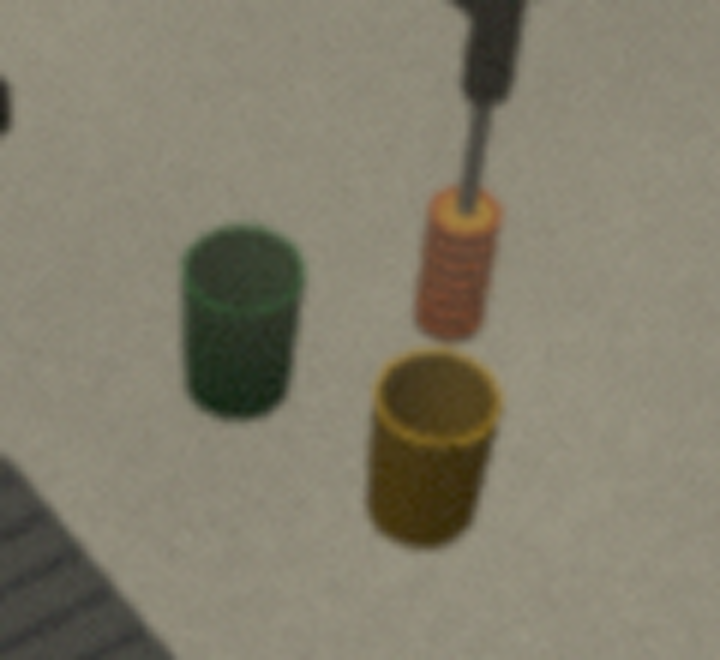

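The brush still sits in the grip as it did, and both cups stand. Returning it to the stand.

Emit:
{"name": "drive_tool", "arguments": {"plan": [{"offset": [1,-2.8,0],"delta_rot": [0,0,0],"jaw": 1},{"offset": [2.3,-6.4,0],"delta_rot": [0,0,0],"jaw": 1},{"offset": [3.6,-10,0],"delta_rot": [0,0,0],"jaw": 1},{"offset": [4.9,-13.6,0],"delta_rot": [0,0,0],"jaw": 1},{"offset": [6.2,-17.2,0],"delta_rot": [0,0,0],"jaw": 1},{"offset": [7.5,-20.8,0],"delta_rot": [0,0,0],"jaw": 1},{"offset": [8.8,-24.4,0],"delta_rot": [0,0,0],"jaw": 1},{"offset": [10.1,-28,0],"delta_rot": [0,0,0],"jaw": 1}]}}

```text
time: 16.28
position: [0.5371, 0.1885, 0.3042]
tool_rot: [1.0, -0.0, -0.002, 0.0]
ft_force: [0.6, 0.3, -0.6]
grip_width: 0.0195
```

```bash
python3 go.py 0.5625 0.2540 0.306 0
```

```text
t 16.28 off [ 2.54 -6.55 -0.19] rot [ 0.   0.2 -0. ] |d| 7.0 grip 0.0195 F [ 0.6  0.3 -0.6] q [ 0.14  0.37  1.47 -0.    1.31  0.14]
```

Emit:
{"name": "drive_tool", "arguments": {"plan": [{"offset": [1.2,-3,0],"delta_rot": [0,0,0],"jaw": 1},{"offset": [2.2,-5.5,0],"delta_rot": [0,0,0],"jaw": 1},{"offset": [2.5,-6.6,0],"delta_rot": [0,0,0],"jaw": 1},{"offset": [2.5,-6.6,0],"delta_rot": [0,0,0],"jaw": 1},{"offset": [2.5,-6.6,0],"delta_rot": [0,0,0],"jaw": 1},{"offset": [2.5,-6.6,0],"delta_rot": [0,0,0],"jaw": 1},{"offset": [2.5,-6.6,1],"delta_rot": [0,0,0],"jaw": 1},{"offset": [2.5,-6.6,2],"delta_rot": [0,0,0],"jaw": 1}]}}

```text
time: 16.95
position: [0.5631, 0.2513, 0.2865]
tool_rot: [1.0, -0.001, 0.001, -0.0]
ft_force: [0.6, -0.4, -1.6]
grip_width: 0.019
```

```bash
python3 - <<'E'
from h import *
a=camera("top");b=camera("scene")
save("top11",a,(80,180,240,300),5); save("sc11",b,(340,240,440,350),6)
E
python3 go.py 0.5625 0.2540 0.183 0
```

```text
t 17.05 off [ 0.18 -0.3  10.1 ] rot [ 0.1  0.3 -0.1] |d| 10.1 grip 0.0191 F [-0.4 -0.3 -1.2] q [ 0.24  0.46  1.38 -0.    1.31  0.24]
```

View pics/sc11.png

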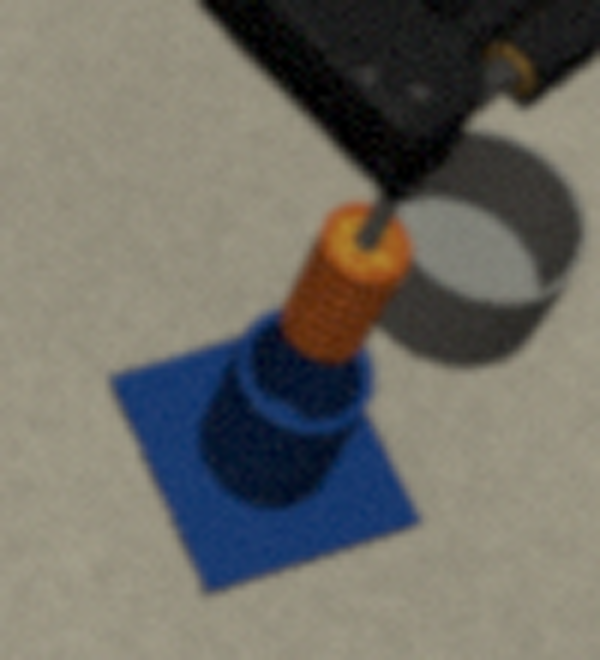

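View pics/top11.png

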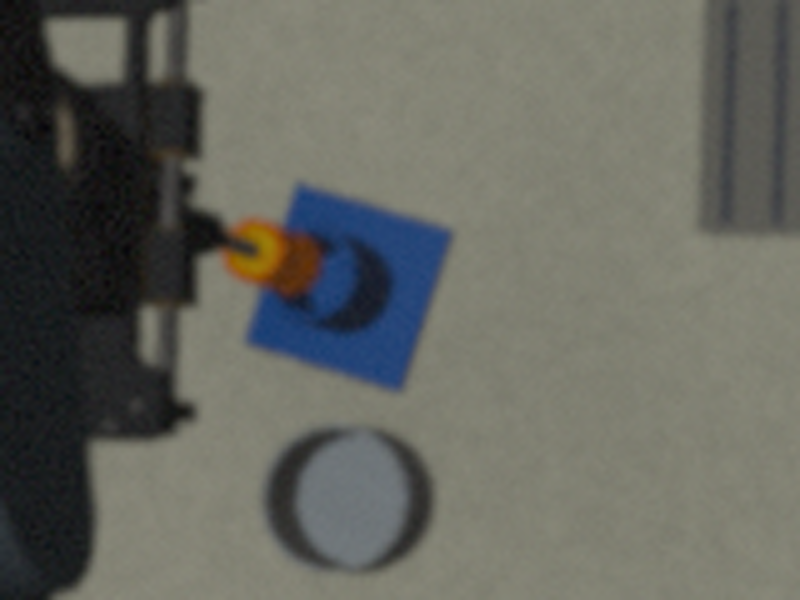

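Emit:
{"name": "drive_tool", "arguments": {"plan": [{"offset": [0,-0.3,0],"delta_rot": [0,0,0],"jaw": 1},{"offset": [0,-0.3,1],"delta_rot": [0,0,0],"jaw": 1},{"offset": [0,-0.3,2],"delta_rot": [0,0,0],"jaw": 1},{"offset": [0,-0.3,3],"delta_rot": [0,0,0],"jaw": 1},{"offset": [0,-0.3,4],"delta_rot": [0,0,0],"jaw": 1},{"offset": [0,-0.3,5],"delta_rot": [0,0,0],"jaw": 1},{"offset": [0,-0.3,6],"delta_rot": [0,0,0],"jaw": 1},{"offset": [0,-0.3,6],"delta_rot": [0,0,0],"jaw": 1}]}}

```text
time: 17.72
position: [0.5613, 0.2553, 0.2235]
tool_rot: [1.0, -0.0, -0.003, 0.001]
ft_force: [-0.8, 0.2, -1.5]
grip_width: 0.0198
```

```bash
python3 - <<'E'
from h import *
b=camera("scene")
save("sc12",b,(340,240,440,350),6)
E
python3 go.py 0.5625 0.2540 0.183 0
```

```text
t 17.77 off [0.06 0.14 4.17] rot [ 0.   0.2 -0. ] |d| 4.2 grip 0.0191 F [-0.5  0.4 -1. ] q [0.25 0.52 1.45 0.   1.18 0.25]
```

View pics/sc12.png

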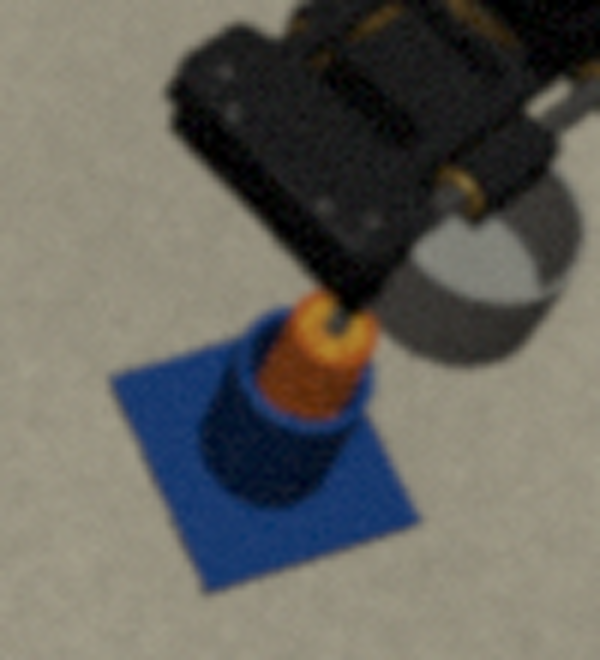

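Foot is inside the tube. Down the rest (foot to about 8 mm), then release.

Emit:
{"name": "drive_tool", "arguments": {"plan": [{"offset": [0.1,0.1,1],"delta_rot": [0,0,0],"jaw": 1},{"offset": [0.1,0.1,2],"delta_rot": [0,0,0],"jaw": 1},{"offset": [0.1,0.1,3],"delta_rot": [0,0,0],"jaw": 1},{"offset": [0.1,0.1,3.6],"delta_rot": [0,0,0],"jaw": 1},{"offset": [0.1,0.1,4],"delta_rot": [0,0,0],"jaw": 1},{"offset": [0.1,0.1,4],"delta_rot": [0,0,0],"jaw": 1},{"offset": [0.1,0.1,4],"delta_rot": [0,0,0],"jaw": 1},{"offset": [0.1,0.1,4],"delta_rot": [0,0,0],"jaw": 1}]}}

```text
time: 18.43
position: [0.5644, 0.2548, 0.1869]
tool_rot: [1.0, -0.0, 0.0, -0.0]
ft_force: [0.0, 0.4, -0.2]
grip_width: 0.0193
```

```bash
python3 go.py 0.5625 0.2540 0.182 0
```

```text
t 18.43 off [-0.19  0.08  0.49] rot [-0.  -0.1 -0. ] |d| 0.5 grip 0.0193 F [ 0.   0.4 -0.2] q [0.24 0.56 1.48 0.   1.1  0.24]
```

Emit:
{"name": "drive_tool", "arguments": {"plan": [{"offset": [-0.1,0,0.2],"delta_rot": [0,0,0],"jaw": 1},{"offset": [-0.1,0,0.4],"delta_rot": [0,0,0],"jaw": 1},{"offset": [-0.1,0,0.4],"delta_rot": [0,0,0],"jaw": 1},{"offset": [-0.1,0,0.4],"delta_rot": [0,0,0],"jaw": 1},{"offset": [-0.1,0,0.4],"delta_rot": [0,0,0],"jaw": 2.2},{"offset": [-0.1,0,0.4],"delta_rot": [0,0,0],"jaw": 3},{"offset": [-0.1,0,0.4],"delta_rot": [0,0,0],"jaw": 5},{"offset": [-0.1,0,0.4],"delta_rot": [0,0,0],"jaw": 7}]}}

```text
time: 19.1
position: [0.5631, 0.2547, 0.1827]
tool_rot: [1.0, -0.0, 0.0, -0.0]
ft_force: [-0.3, 0.2, -0.5]
grip_width: 0.0349
```

Emit:
{"name": "drive_tool", "arguments": {"plan": [{"offset": [0,0,0],"delta_rot": [0,0,0],"jaw": 7},{"offset": [0,0,0],"delta_rot": [0,0,0],"jaw": 7},{"offset": [0,0,-2],"delta_rot": [0,0,0],"jaw": 7},{"offset": [0,0,-4],"delta_rot": [0,0,0],"jaw": 7},{"offset": [0,0,-6],"delta_rot": [0,0,0],"jaw": 7},{"offset": [0,0,-9],"delta_rot": [0,0,0],"jaw": 7},{"offset": [0,0,-11],"delta_rot": [0,0,0],"jaw": 7},{"offset": [0,0,-11],"delta_rot": [0,0,0],"jaw": 7}]}}

```text
time: 19.77
position: [0.5658, 0.2555, 0.298]
tool_rot: [1.0, -0.0, 0.005, -0.001]
ft_force: [1.4, -0.6, 0.7]
grip_width: 0.0699
```

```bash
python3 go.py 0.436 -0.02 0.29 0;python3 - <<'E'
from h import *
b=camera("scene");a=camera("top")
save("sc13",b);save("top13",a)
E
```

```text
t 19.77 off [-12.98  27.56   0.59] rot [-0.2 -0.6 -0. ] |d| 30.5 grip 0.0699 F [ 1.4 -0.6  0.7] q [0.24 0.44 1.36 0.   1.33 0.24]
```

View pics/sc13.png

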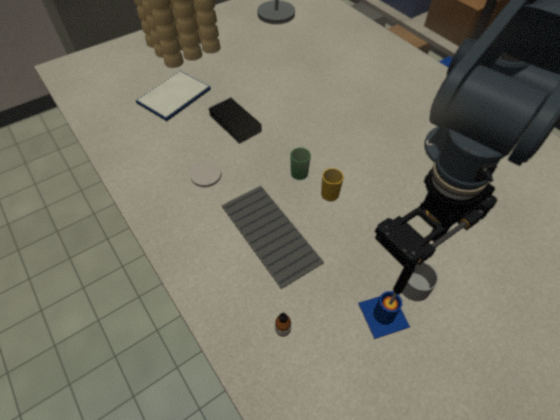

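View pics/top13.png

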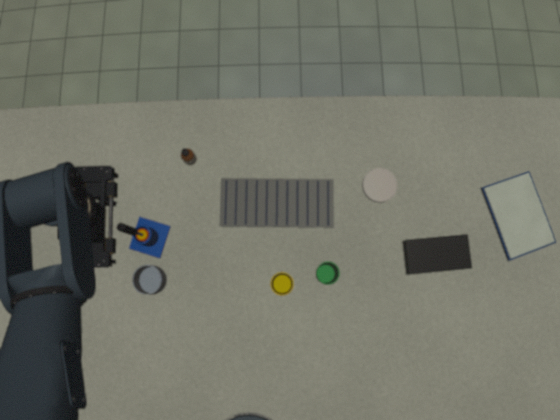

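Emit:
{"name": "drive_tool", "arguments": {"plan": [{"offset": [-1,2.4,0],"delta_rot": [0,0,0],"jaw": 8.7},{"offset": [-2.4,6,0],"delta_rot": [0,0,0],"jaw": 8.7},{"offset": [-3.8,9.5,0],"delta_rot": [0,0,0],"jaw": 8.7},{"offset": [-5.2,13,0],"delta_rot": [0,0,0],"jaw": 8.7},{"offset": [-6.6,16.5,0],"delta_rot": [0,0,0],"jaw": 8.7},{"offset": [-8,20,0],"delta_rot": [0,0,0],"jaw": 8.7},{"offset": [-9.4,23.5,0],"delta_rot": [0,0,0],"jaw": 8.7},{"offset": [-10.8,27,0],"delta_rot": [0,0,0],"jaw": 8.7}]}}

```text
time: 20.53
position: [0.4526, -0.0162, 0.2908]
tool_rot: [1.0, 0.0, -0.002, -0.0]
ft_force: [0.0, -1.3, 0.1]
grip_width: 0.0869
```

```bash
python3 go.py 0.437 -0.0935 0.16 0
```

```text
t 20.53 off [-1.51  7.74 13.08] rot [-0.1  0.2  0. ] |d| 15.3 grip 0.0869 F [ 0.  -1.3  0.1] q [-0.28  0.21  1.75 -0.    1.19 -0.28]
```

Emit:
{"name": "drive_tool", "arguments": {"plan": [{"offset": [-0.4,2,2],"delta_rot": [0,0,0],"jaw": 8.7},{"offset": [-0.9,4.5,5],"delta_rot": [0,0,0],"jaw": 8.7},{"offset": [-1.3,6.5,8],"delta_rot": [0,0,0],"jaw": 8.7},{"offset": [-1.6,7.8,11],"delta_rot": [0,0,0],"jaw": 8.7},{"offset": [-1.6,7.8,13],"delta_rot": [0,0,0],"jaw": 8.7},{"offset": [-1.6,7.8,13],"delta_rot": [0,0,0],"jaw": 8.7},{"offset": [-1.6,7.8,13],"delta_rot": [0,0,0],"jaw": 8.7},{"offset": [-1.6,7.8,13],"delta_rot": [0,0,0],"jaw": 8.7}]}}

```text
time: 21.2
position: [0.4389, -0.093, 0.1627]
tool_rot: [1.0, 0.0, -0.0, -0.0]
ft_force: [0.7, 0.2, -0.0]
grip_width: 0.0871
```

```bash
python3 - <<'E'
from h import *
T=toolT();print(T[:3,3]);im=camera("wrist");save("w14",im); b=camera("scene");save("sc14",b,(240,100,400,220),5)
print(proj("wrist",[.437,-.0935,.08],T))
E
python3 go.py 0.437 -0.0935 0.031 0
```

```text
[ 0.43891554 -0.09295712  0.1627295 ]
[278.15093397 216.63081923]
t 21.3 off [-0.3   0.02 13.26] rot [ 0.1 -0.1  0. ] |d| 13.3 grip 0.0868 F [ 0.1  0.2 -0.5] q [-0.46  0.39  1.92  0.    0.83 -0.46]
```

View pics/w14.png

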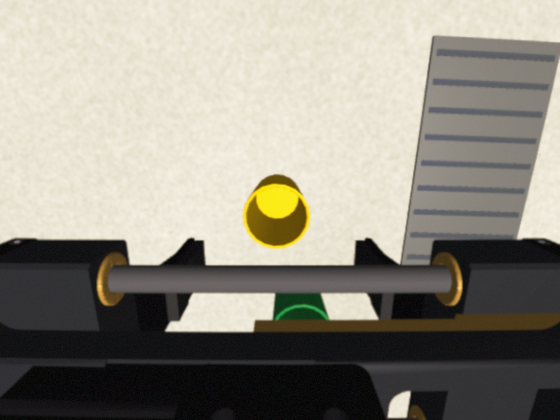

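View pics/sc14.png

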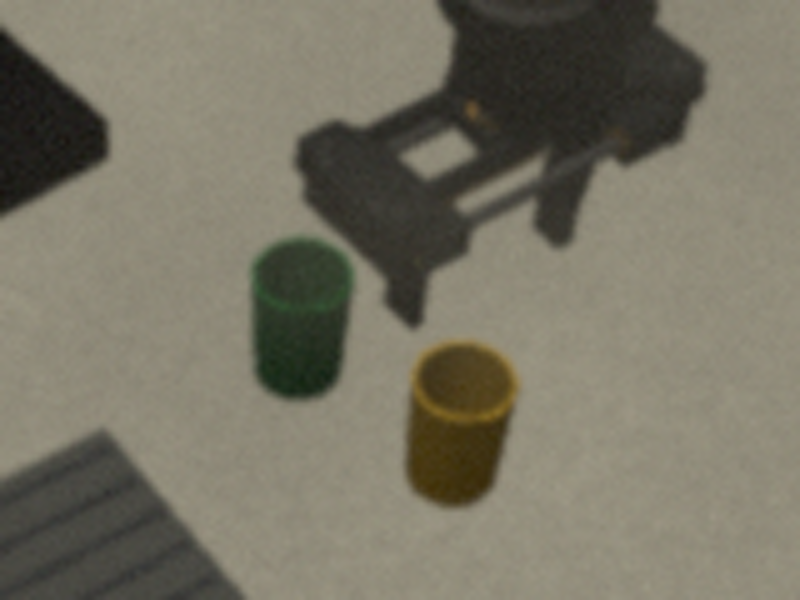

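Yellow's rim centre sits at (276,216), predicted (278,217), so the gripper is well centred. Descending.

Emit:
{"name": "drive_tool", "arguments": {"plan": [{"offset": [-0.2,0,2.5],"delta_rot": [0,0,0],"jaw": 8.7},{"offset": [-0.2,0,5],"delta_rot": [0,0,0],"jaw": 8.7},{"offset": [-0.2,0,7],"delta_rot": [0,0,0],"jaw": 8.7},{"offset": [-0.2,0,9],"delta_rot": [0,0,0],"jaw": 8.7},{"offset": [-0.2,0,11],"delta_rot": [0,0,0],"jaw": 8.7},{"offset": [-0.2,0,12.5],"delta_rot": [0,0,0],"jaw": 8.7},{"offset": [-0.2,0,13.2],"delta_rot": [0,0,0],"jaw": 8.7},{"offset": [-0.2,0,13.2],"delta_rot": [0,0,0],"jaw": 8.7}]}}

```text
time: 21.97
position: [0.4371, -0.093, 0.0302]
tool_rot: [1.0, 0.0, -0.0, -0.0]
ft_force: [0.4, 0.4, 0.8]
grip_width: 0.0872
```

Emit:
{"name": "drive_tool", "arguments": {"plan": [{"offset": [0,0,0],"delta_rot": [0,0,0],"jaw": 7},{"offset": [0,0,0],"delta_rot": [0,0,0],"jaw": 6.3},{"offset": [0,0,0],"delta_rot": [0,0,0],"jaw": 5.8},{"offset": [0,0,0],"delta_rot": [0,0,0],"jaw": 5.4},{"offset": [0,0,0],"delta_rot": [0,0,0],"jaw": 5},{"offset": [0,0,0],"delta_rot": [0,0,0],"jaw": 4.8},{"offset": [0,0,0],"delta_rot": [0,0,0],"jaw": 4.8},{"offset": [0,0,0],"delta_rot": [0,0,0],"jaw": 4.8}], "squeeze": 15}}

```text
time: 22.63
position: [0.437, -0.0934, 0.0309]
tool_rot: [1.0, -0.0, 0.0, 0.0]
ft_force: [-1.6, -0.1, 5.0]
grip_width: 0.0559
```

```bash
python3 go.py 0.646 -0.01 0.1 0
```

```text
t 22.63 off [20.9  -8.35 -6.89] rot [ 0. -0. -0.] |d| 23.5 grip 0.0559 F [-1.6 -0.1  5. ] q [-0.46  0.66  2.02 -0.    0.46 -0.46]
```

Emit:
{"name": "drive_tool", "arguments": {"plan": [{"offset": [0,0,-1.5],"delta_rot": [0,0,0],"jaw": 4.8},{"offset": [0,0,-3.5],"delta_rot": [0,0,0],"jaw": 4.8},{"offset": [0,0,-6],"delta_rot": [0,0,0],"jaw": 4.8},{"offset": [2.5,-1,-6.9],"delta_rot": [0,0,0],"jaw": 4.8},{"offset": [5,-2,-6.9],"delta_rot": [0,0,0],"jaw": 4.8},{"offset": [8,-3.2,-6.9],"delta_rot": [0,0,0],"jaw": 4.8},{"offset": [11,-4.4,-6.9],"delta_rot": [0,0,0],"jaw": 4.8},{"offset": [14,-5.6,-6.9],"delta_rot": [0,0,0],"jaw": 4.8}]}}

```text
time: 23.3
position: [0.5778, -0.0365, 0.0995]
tool_rot: [1.0, -0.0, -0.0, -0.0]
ft_force: [0.1, -0.9, -0.5]
grip_width: 0.0563
```

```bash
python3 - <<'E'
from h import *
b=camera("scene");save("sc15",b,(200,100,400,250),4)
E
python3 go.py 0.646 -0.01 0.1 0
```

```text
t 23.35 off [ 6.03 -2.55  0.1 ] rot [ 0.  -0.7  0. ] |d| 6.5 grip 0.056 F [5.5 1.1 0. ] q [-0.25  0.64  1.64  0.    0.85 -0.25]
```

View pics/sc15.png

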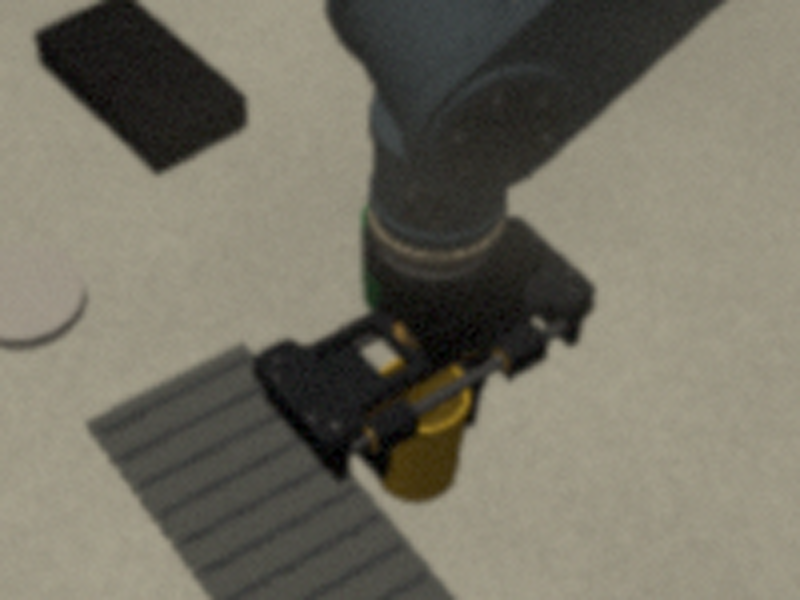

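Emit:
{"name": "drive_tool", "arguments": {"plan": [{"offset": [2.5,-1,0],"delta_rot": [0,0,0],"jaw": 4.8},{"offset": [4.5,-1.8,0],"delta_rot": [0,0,0],"jaw": 4.8},{"offset": [6.1,-2.6,0],"delta_rot": [0,0,0],"jaw": 4.8},{"offset": [6.1,-2.6,1],"delta_rot": [0,0,0],"jaw": 4.8},{"offset": [6.1,-2.6,2.5],"delta_rot": [0,0,0],"jaw": 4.8},{"offset": [6.1,-2.6,4],"delta_rot": [0,0,0],"jaw": 4.8},{"offset": [6.1,-2.6,5],"delta_rot": [0,0,0],"jaw": 4.8},{"offset": [6.1,-2.6,5],"delta_rot": [0,0,0],"jaw": 4.8}]}}

```text
time: 24.02
position: [0.6343, -0.0113, 0.0462]
tool_rot: [1.0, -0.0, -0.004, -0.001]
ft_force: [-0.2, -0.4, -0.2]
grip_width: 0.056
```

```bash
python3 - <<'E'
from h import *
b=camera("scene");save("sc16",b,(200,150,360,270),5)
E
python3 go.py 0.646 -0.01 0.036 0
```

```text
t 24.07 off [ 1.05 -0.14  1.16] rot [-0.   0.3 -0. ] |d| 1.6 grip 0.056 F [-1.4  0.4 -1.7] q [-0.19  0.77  1.52 -0.    0.86 -0.19]
```

View pics/sc16.png

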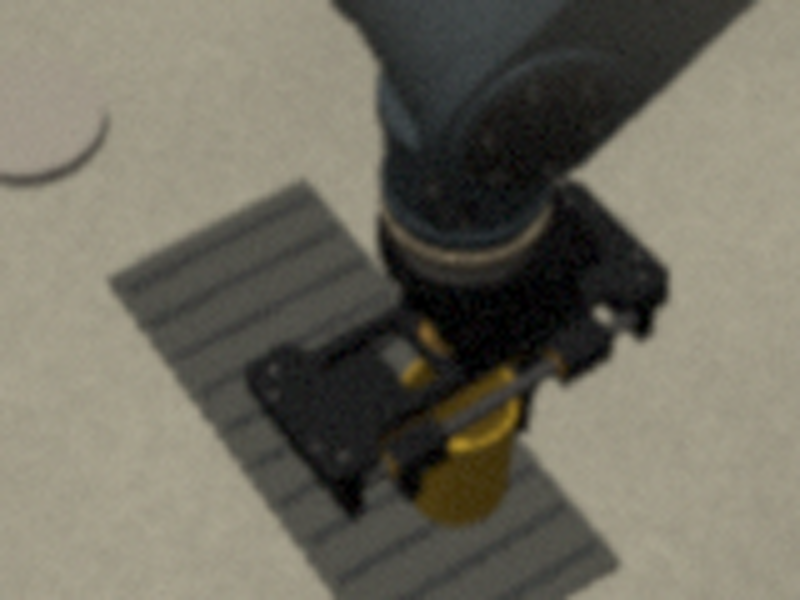

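Emit:
{"name": "drive_tool", "arguments": {"plan": [{"offset": [0.5,-0.1,0],"delta_rot": [0,0,0],"jaw": 4.8},{"offset": [1,-0.1,0],"delta_rot": [0,0,0],"jaw": 4.8},{"offset": [1,-0.1,0.4],"delta_rot": [0,0,0],"jaw": 4.8},{"offset": [1,-0.1,0.8],"delta_rot": [0,0,0],"jaw": 4.8},{"offset": [1,-0.1,1],"delta_rot": [0,0,0],"jaw": 4.8},{"offset": [1,-0.1,1],"delta_rot": [0,0,0],"jaw": 4.8},{"offset": [1,-0.1,1],"delta_rot": [0,0,0],"jaw": 4.8},{"offset": [1,-0.1,1],"delta_rot": [0,0,0],"jaw": 4.8}]}}

```text
time: 24.73
position: [0.6478, -0.0103, 0.0396]
tool_rot: [1.0, -0.0, -0.0, -0.0]
ft_force: [0.0, -0.1, -0.6]
grip_width: 0.0558
```

```bash
python3 go.py 0.646 -0.01 0.035 0
```

```text
t 24.73 off [-0.18 -0.03  0.46] rot [-0.  0. -0.] |d| 0.5 grip 0.0558 F [ 0.  -0.1 -0.6] q [-0.19  0.79  1.5  -0.    0.86 -0.19]
```

Lower the last 5 mm and open.

Emit:
{"name": "drive_tool", "arguments": {"plan": [{"offset": [0,0,0.2],"delta_rot": [0,0,0],"jaw": 4.8},{"offset": [0,0,0.4],"delta_rot": [0,0,0],"jaw": 4.8},{"offset": [0,0,0.5],"delta_rot": [0,0,0],"jaw": 4.8},{"offset": [0,0,0.5],"delta_rot": [0,0,0],"jaw": 4.8},{"offset": [0,0,0.5],"delta_rot": [0,0,0],"jaw": 4.8},{"offset": [0,0,0.5],"delta_rot": [0,0,0],"jaw": 5.6},{"offset": [0,0,0.5],"delta_rot": [0,0,0],"jaw": 6.2},{"offset": [0,0,0.5],"delta_rot": [0,0,0],"jaw": 7}]}}

```text
time: 25.4
position: [0.6479, -0.0104, 0.0343]
tool_rot: [1.0, -0.0, 0.0, -0.0]
ft_force: [0.3, 0.0, 0.7]
grip_width: 0.0628
```

Emit:
{"name": "drive_tool", "arguments": {"plan": [{"offset": [0,0,0],"delta_rot": [0,0,0],"jaw": 8.7},{"offset": [0,0,0],"delta_rot": [0,0,0],"jaw": 8.7},{"offset": [0,0,0],"delta_rot": [0,0,0],"jaw": 8.7},{"offset": [0,0,-2],"delta_rot": [0,0,0],"jaw": 8.7},{"offset": [0,0,-4.5],"delta_rot": [0,0,0],"jaw": 8.7},{"offset": [0,0,-7.5],"delta_rot": [0,0,0],"jaw": 8.7},{"offset": [0,0,-10.5],"delta_rot": [0,0,0],"jaw": 8.7},{"offset": [0,0,-13],"delta_rot": [0,0,0],"jaw": 8.7}]}}

```text
time: 26.07
position: [0.6482, -0.0104, 0.1664]
tool_rot: [1.0, -0.0, 0.001, 0.0]
ft_force: [0.1, -0.1, -0.1]
grip_width: 0.0872
```

```bash
python3 - <<'E'
from h import *
b=camera("scene");save("sc17",b,(180,100,380,250),4)
E
python3 go.py 0.461 -0.207 0.17 0
```

```text
t 26.12 off [-19.04  19.62   0.02] rot [ 0.1 -0.6 -0. ] |d| 27.3 grip 0.0867 F [ 0.6 -0.1  2.6] q [-0.19  0.62  1.42  0.    1.1  -0.19]
```

View pics/sc17.png

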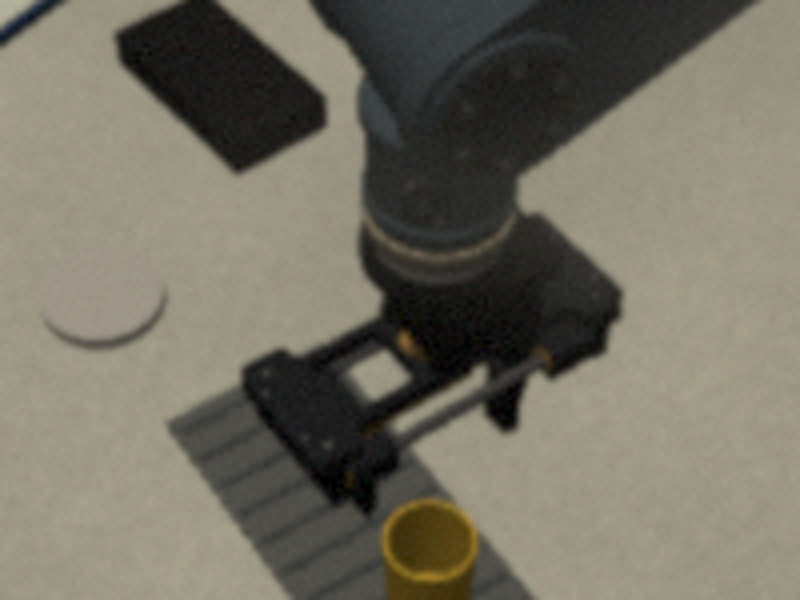

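Emit:
{"name": "drive_tool", "arguments": {"plan": [{"offset": [-2,2,0],"delta_rot": [0,0,0],"jaw": 8.7},{"offset": [-4.5,4.5,0],"delta_rot": [0,0,0],"jaw": 8.7},{"offset": [-7,7.2,0],"delta_rot": [0,0,0],"jaw": 8.7},{"offset": [-9.5,9.8,0],"delta_rot": [0,0,0],"jaw": 8.7},{"offset": [-12,12.4,0],"delta_rot": [0,0,0],"jaw": 8.7},{"offset": [-14.5,15,0],"delta_rot": [0,0,0],"jaw": 8.7},{"offset": [-17,17.6,0],"delta_rot": [0,0,0],"jaw": 8.7},{"offset": [-18.7,19.6,0],"delta_rot": [0,0,0],"jaw": 8.7}]}}

```text
time: 26.78
position: [0.4584, -0.2074, 0.1643]
tool_rot: [1.0, -0.001, -0.001, -0.0]
ft_force: [0.5, 0.0, 0.3]
grip_width: 0.0869
```

```bash
python3 - <<'E'
from h import *
T=toolT();print(T[:3,3]);im=camera("wrist");save("w18",im); b=camera("scene");save("sc18",b,(180,100,400,265),3.6)
print(proj("wrist",[.460,-.2065,.08],T))
E
python3 go.py 0.46 -0.2065 0.17 0
```

```text
[ 0.45844042 -0.20743405  0.16434735]
[282.32548128 214.44238184]
t 26.88 off [ 0.14 -0.22 -0.56] rot [ 0.   0.1 -0.3] |d| 0.6 grip 0.0868 F [ 0.7 -0.3 -0.7] q [-0.65  0.45  1.79 -0.    0.9  -0.64]
```

View pics/w18.png

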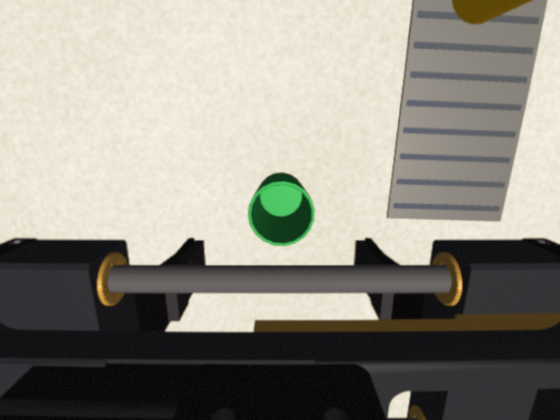

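View pics/sc18.png

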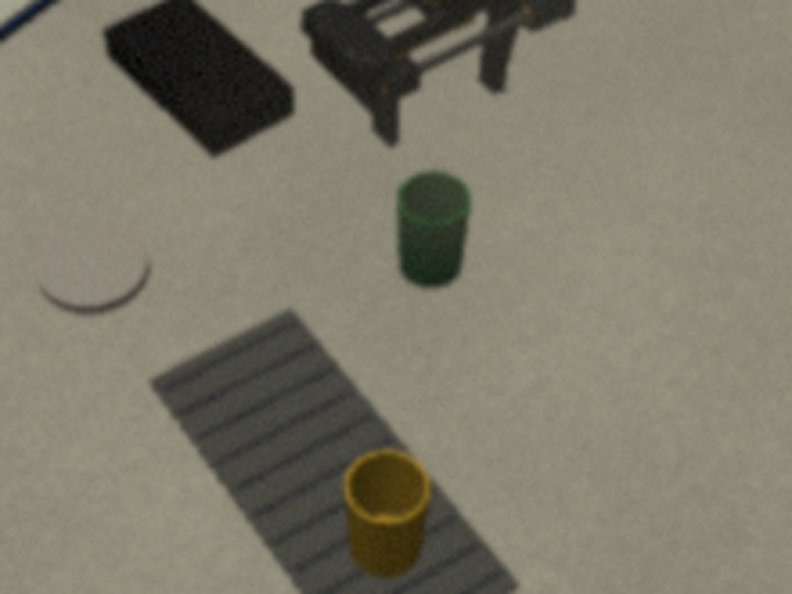

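Green's rim is centred at (281,213), as predicted, and yellow stands on the mat. Descending on green.

Emit:
{"name": "drive_tool", "arguments": {"plan": [{"offset": [0.1,0,2.5],"delta_rot": [0,0,0],"jaw": 8.7},{"offset": [0.1,0,5],"delta_rot": [0,0,0],"jaw": 8.7},{"offset": [0.1,0,7],"delta_rot": [0,0,0],"jaw": 8.7},{"offset": [0.1,0,9],"delta_rot": [0,0,0],"jaw": 8.7},{"offset": [0.1,0,11],"delta_rot": [0,0,0],"jaw": 8.7},{"offset": [0.1,0,12.5],"delta_rot": [0,0,0],"jaw": 8.7},{"offset": [0.1,0,13.3],"delta_rot": [0,0,0],"jaw": 8.7},{"offset": [0.1,0,13.3],"delta_rot": [0,0,0],"jaw": 8.7}]}}

```text
time: 27.55
position: [0.4614, -0.2052, 0.0299]
tool_rot: [1.0, 0.0, -0.001, -0.001]
ft_force: [0.5, -0.4, -0.8]
grip_width: 0.0869
```

Emit:
{"name": "drive_tool", "arguments": {"plan": [{"offset": [0,0,0],"delta_rot": [0,0,0],"jaw": 7},{"offset": [0,0,0],"delta_rot": [0,0,0],"jaw": 6.3},{"offset": [0,0,0],"delta_rot": [0,0,0],"jaw": 5.8},{"offset": [0,0,0],"delta_rot": [0,0,0],"jaw": 5.4},{"offset": [0,0,0],"delta_rot": [0,0,0],"jaw": 5},{"offset": [0,0,0],"delta_rot": [0,0,0],"jaw": 4.8},{"offset": [0,0,0],"delta_rot": [0,0,0],"jaw": 4.8},{"offset": [0,0,0],"delta_rot": [0,0,0],"jaw": 4.8}], "squeeze": 15}}

```text
time: 28.22
position: [0.4618, -0.2064, 0.032]
tool_rot: [1.0, -0.0, 0.0, 0.0]
ft_force: [-0.6, 0.8, 4.5]
grip_width: 0.0565
```

```bash
python3 go.py 0.646 -0.155 0.1 0
```

```text
t 28.22 off [18.42 -5.15 -6.79] rot [ 0. -0. -0.] |d| 20.3 grip 0.0565 F [-0.6  0.8  4.5] q [-0.64  0.69  1.87 -0.    0.58 -0.64]
```

Emit:
{"name": "drive_tool", "arguments": {"plan": [{"offset": [0,0,-1.5],"delta_rot": [0,0,0],"jaw": 4.8},{"offset": [0,0,-3.5],"delta_rot": [0,0,0],"jaw": 4.8},{"offset": [0,0,-6],"delta_rot": [0,0,0],"jaw": 4.8},{"offset": [2.5,-0.8,-6.8],"delta_rot": [0,0,0],"jaw": 4.8},{"offset": [5,-1.5,-6.8],"delta_rot": [0,0,0],"jaw": 4.8},{"offset": [8,-2.3,-6.8],"delta_rot": [0,0,0],"jaw": 4.8},{"offset": [11,-3.1,-6.8],"delta_rot": [0,0,0],"jaw": 4.8},{"offset": [14,-4,-6.8],"delta_rot": [0,0,0],"jaw": 4.8}]}}

```text
time: 28.88
position: [0.6028, -0.1659, 0.0995]
tool_rot: [1.0, -0.0, -0.0, -0.0]
ft_force: [0.4, -1.9, 0.4]
grip_width: 0.0565
```

Emit:
{"name": "drive_tool", "arguments": {"plan": [{"offset": [2,-0.5,0],"delta_rot": [0,0,0],"jaw": 4.8},{"offset": [3.5,-1,0],"delta_rot": [0,0,0],"jaw": 4.8},{"offset": [4.4,-1.2,0],"delta_rot": [0,0,0],"jaw": 4.8},{"offset": [4.4,-1.2,0.5],"delta_rot": [0,0,0],"jaw": 4.8},{"offset": [4.4,-1.2,2],"delta_rot": [0,0,0],"jaw": 4.8},{"offset": [4.4,-1.2,3.5],"delta_rot": [0,0,0],"jaw": 4.8},{"offset": [4.4,-1.2,5],"delta_rot": [0,0,0],"jaw": 4.8},{"offset": [4.4,-1.2,5],"delta_rot": [0,0,0],"jaw": 4.8}]}}

```text
time: 29.55
position: [0.6417, -0.1537, 0.0458]
tool_rot: [1.0, -0.001, -0.004, -0.002]
ft_force: [-0.7, -0.2, -0.9]
grip_width: 0.0569
```

```bash
python3 - <<'E'
from h import *
b=camera("scene");save("sc19",b,(180,130,360,265),4.4)
E
python3 go.py 0.646 -0.155 0.036 0
```

```text
t 29.6 off [0.33 0.1  1.13] rot [-0.1  0.3 -0.1] |d| 1.2 grip 0.0569 F [ 0.5  0.3 -0.8] q [-0.4   0.79  1.45 -0.    0.9  -0.4 ]
```

View pics/sc19.png

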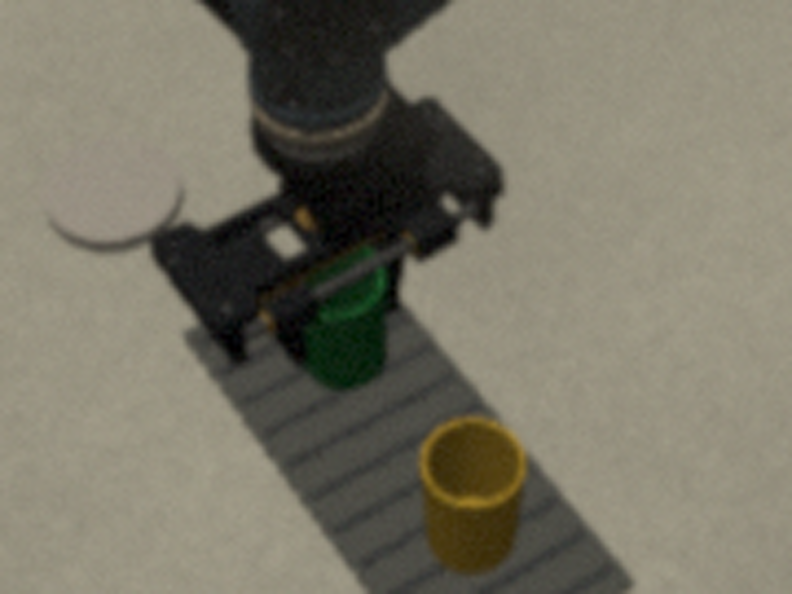

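Emit:
{"name": "drive_tool", "arguments": {"plan": [{"offset": [0.3,0,0.3],"delta_rot": [0,0,0],"jaw": 4.8},{"offset": [0.3,0,0.6],"delta_rot": [0,0,0],"jaw": 4.8},{"offset": [0.3,0,0.8],"delta_rot": [0,0,0],"jaw": 4.8},{"offset": [0.3,0,0.8],"delta_rot": [0,0,0],"jaw": 4.8},{"offset": [0.3,0,0.8],"delta_rot": [0,0,0],"jaw": 4.8},{"offset": [0.3,0,0.8],"delta_rot": [0,0,0],"jaw": 4.8},{"offset": [0.3,0,0.8],"delta_rot": [0,0,0],"jaw": 4.8},{"offset": [0.3,0,0.8],"delta_rot": [0,0,0],"jaw": 4.8}]}}

```text
time: 30.27
position: [0.6489, -0.1543, 0.0418]
tool_rot: [1.0, -0.0, 0.0, 0.0]
ft_force: [0.1, 0.0, -0.7]
grip_width: 0.0567
```

```bash
python3 go.py 0.646 -0.155 0.0355 0
```

```text
t 30.27 off [-0.29  0.07  0.63] rot [ 0. -0. -0.] |d| 0.7 grip 0.0567 F [ 0.1  0.  -0.7] q [-0.4   0.81  1.44 -0.    0.89 -0.4 ]
```

Emit:
{"name": "drive_tool", "arguments": {"plan": [{"offset": [0,0,0.2],"delta_rot": [0,0,0],"jaw": 4.8},{"offset": [0,0,0.4],"delta_rot": [0,0,0],"jaw": 4.8},{"offset": [0,0,0.6],"delta_rot": [0,0,0],"jaw": 4.8},{"offset": [0,0,0.6],"delta_rot": [0,0,0],"jaw": 4.8},{"offset": [0,0,0.6],"delta_rot": [0,0,0],"jaw": 4.8},{"offset": [0,0,0.6],"delta_rot": [0,0,0],"jaw": 5.6},{"offset": [0,0,0.6],"delta_rot": [0,0,0],"jaw": 6.2},{"offset": [0,0,0.6],"delta_rot": [0,0,0],"jaw": 7}]}}

```text
time: 30.93
position: [0.6489, -0.1543, 0.0353]
tool_rot: [1.0, -0.0, 0.0, 0.0]
ft_force: [-0.3, 0.1, -0.6]
grip_width: 0.063
```

Emit:
{"name": "drive_tool", "arguments": {"plan": [{"offset": [0,0,0],"delta_rot": [0,0,0],"jaw": 8.7},{"offset": [0,0,0],"delta_rot": [0,0,0],"jaw": 8.7},{"offset": [0,0,0],"delta_rot": [0,0,0],"jaw": 8.7},{"offset": [0,0,-2],"delta_rot": [0,0,0],"jaw": 8.7},{"offset": [0,0,-4.5],"delta_rot": [0,0,0],"jaw": 8.7},{"offset": [0,0,-7.5],"delta_rot": [0,0,0],"jaw": 8.7},{"offset": [0,0,-10.5],"delta_rot": [0,0,0],"jaw": 8.7},{"offset": [0,0,-14],"delta_rot": [0,0,0],"jaw": 8.7}]}}

```text
time: 31.6
position: [0.6479, -0.1539, 0.1755]
tool_rot: [1.0, -0.0, -0.001, -0.001]
ft_force: [0.4, -0.4, 0.4]
grip_width: 0.087
```

Emit:
{"name": "drive_tool", "arguments": {"plan": [{"offset": [-2,2,0],"delta_rot": [0,0,0],"jaw": 8.7},{"offset": [-5,4.5,0],"delta_rot": [0,0,0],"jaw": 8.7},{"offset": [-8,7,0],"delta_rot": [0,0,0],"jaw": 8.7},{"offset": [-11,9.5,0],"delta_rot": [0,0,0],"jaw": 8.7},{"offset": [-14,12,0],"delta_rot": [0,0,0],"jaw": 8.7},{"offset": [-17,14.5,0],"delta_rot": [0,0,0],"jaw": 8.7},{"offset": [-20,17,0],"delta_rot": [0,0,0],"jaw": 8.7},{"offset": [-22,19,0],"delta_rot": [0,0,0],"jaw": 8.7}]}}

```text
time: 32.27
position: [0.4261, -0.3454, 0.1755]
tool_rot: [1.0, -0.001, -0.001, -0.0]
ft_force: [-0.5, 0.6, 1.0]
grip_width: 0.0868
```

Run:
```python
from h import *
b=camera("scene");a=camera("top");save("sc20",b);save("top20",a)
save("t20c",a,(200,160,350,250),5);save("s20c",b,(200,150,340,290),4.2);save("s20d",b,(340,240,440,350),5)
np.save("top.npy",a);np.save("scene.npy",b)
```

```text
(no output)
```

View pics/sc20.png

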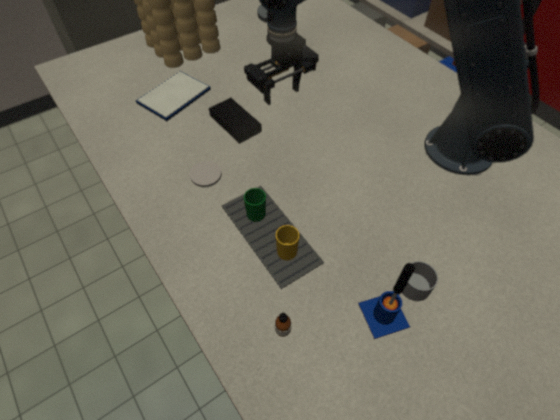

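View pics/top20.png

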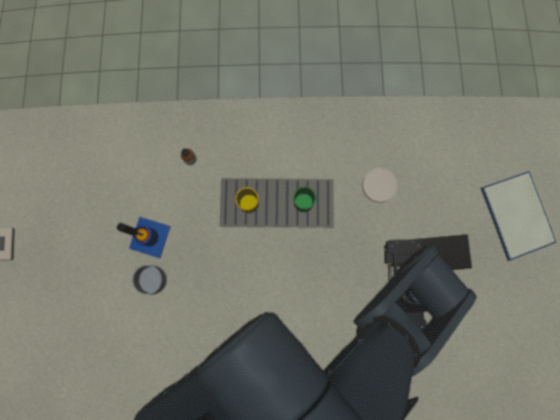

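View pics/t20c.png

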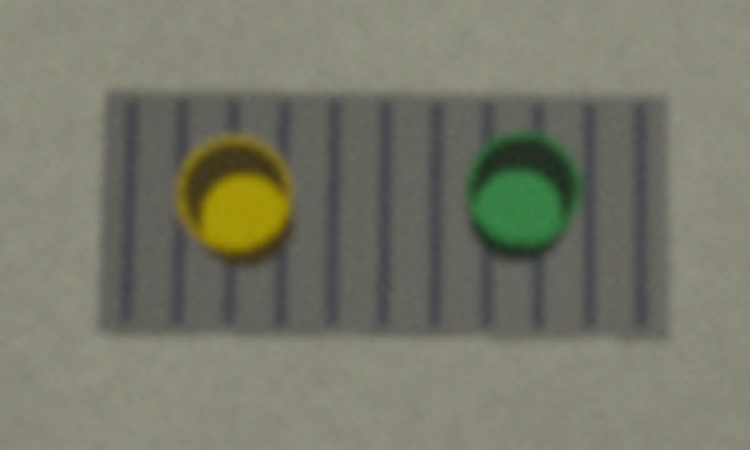

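View pics/s20c.png

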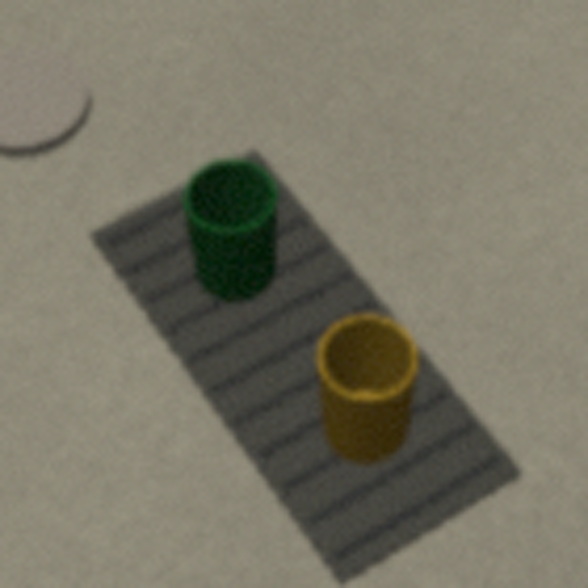

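View pics/s20d.png

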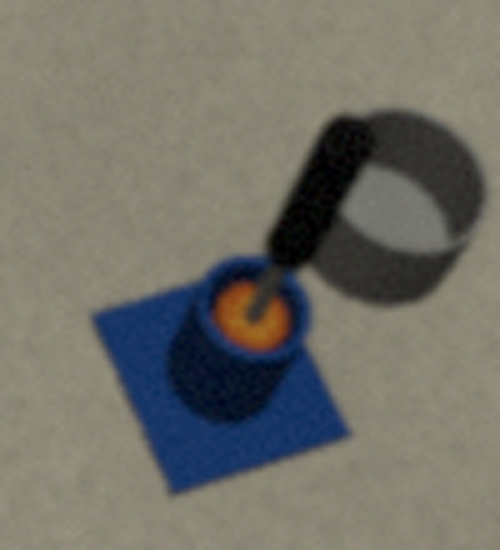

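Run:
```python
from h import *
cr=lambda p,o,s:(o[0]+(p[0]+.5)/s-.5,o[1]+(p[1]+.5)/s-.5)
for n,t,s in(("green",(524,188),(231,198)),("yellow",(235,193),(367,358))):
    p,e=tri([ray("top",cr(t,(200,160),5)),ray("scene",cr(s,(200,150),4.2))]);print(n,p.round(4),(p-[.646,-.083,0]).round(3),np.round(e,1))
p,e=tri([ray("top",(100-.4+105/5+.0+0,140+433/5)),ray("scene",cr((348,138),(340,240),5))]);print("handle",p.round(3))
print(get_obs()["time"],np.abs(get_obs()["joint_velocities"]).max())
hand_in()
```

```text
green [ 0.646  -0.1544  0.0783] [-0.    -0.071  0.078] [1. 1.]
yellow [ 0.6466 -0.0109  0.0799] [0.001 0.072 0.08 ] [0.5 0.5]
handle [0.563 0.256 0.233]
32.3667 0.0717772098284982
the job is handed in; nothing more can be done
```

I washed the green and yellow cups, put both on the drying mat and handed the job in at 32.4 s. No red cup was visible in any view. The hand-in gave no verdict.

- **Washing:** I dipped the brush in the beaker, then scrubbed green and then yellow (bottom, mouth, bottom). At the low points the brush foot was about 10–14 mm above the bench, worked out from the tool height and the grip, not seen directly. Pictures showed the brush centred in each cup and the cups staying put.
- **Cups on the mat:** Two-view checks of the rims put green at (0, -71) mm and yellow at (+1, +72) mm from the mat's centre. Rim heights were 78 and 80 mm against 84 expected, in line with the 3 mm low reading before the move. Both look upright.
- **Brush:** The last scene picture shows it standing head-down in the stand with the gripper well clear. My last figure for the handle end, (0.563, 0.256, 0.233), reused the top-view pixel from the start, so it is only a half-independent check. I did not measure the foot in the stand directly.
- **Oil bottle, slide box and petri dish:** They look unmoved in the last pictures, by eye only. The gripper, holding at about 0.18 m, covered one end of the slide box in the top view, but the scene view shows the box where it was.
- **At hand-in:** The largest joint speed read 0.07 rad/s just after the last move. I never saw a cup being knocked aside.

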